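# Pick an order from behind the front row of a stock tray

### The arm

A 6-joint arm with a two-finger parallel gripper is mounted at the origin on the work surface. World frame = base frame: x ahead of the robot, y to its left, z up, the work surface at z = 0. Lengths are in mm, angles in rad, forces in N, time in s.
With the tool pointing down it reaches from about 350 to 875 mm from the base axis. Payload 4.2 kg.
Tool frame: the origin (TCP) lies midway between the tips of the shut fingers; the grasp point (between the pads) lies 19 mm behind it; z points along the fingers, y is the direction in which the jaws open and shut (so a half turn about z gives the same grasp; the last joint's range is limited). The gripper opens to 85 mm and grips with 20 to 120 N. Pads are 22 mm wide; open, the fingers measure 114 mm over their backs; the gripper's body (76 mm by 85 mm) begins 54 mm behind the grasp point. The pads swing forward as they close: fully open they stand 13 mm farther back than shut.
Start: joints at [0.259, 0.385, 0.008, 0, -1.194, -0.259], TCP at [624.979, 0.025, 231.312] pointing down, gripper open.
Joint ranges: [-3.14, 3.14], [-1.21, 2.06], [-1.07, 1.41], [-3.16, 2.05], [-2.99, -0.16], [-3.1, 3.1]. Speed limits (rad/s): [2.79, 2.79, 3.14, 3.14, 3.14, 3.14].

### API

Orientations are given as a unit quaternion [x, y, z, w].
In Python, from bench import read_state, get_image, job_done, search_frame, regions_of gives the robot as it stands.
- The arm moves only by the tool servo_tool, never from a script. Its arguments are lists of equal length, an entry for each row: "turn": the turn, a rotation vector about the world's x, y, z in rad, a list of three; "dp": the shift along the world's x, y, z in m, a list of three; "fingers": the finger opening in m, from 0 to 0.0854. In form: {"turn": [[rx, ry, rz], ...], "dp": [[tx, ty, tz], ...], "fingers": [fingers, ...]}. A call has exactly 5 rows; each row shifts and turns the pose as measured when the row begins; what a row does not reach is not made up. A row lasts 1/8 s, in which the tool goes at most 62.5 mm and 10.7 degrees, less where a joint would pass 70% of its speed; a pose out of reach is approached as far as the arm can. A call is refused whole if a number of a shift passes 0.0625 or a number of a turn 0.188, either way. A call with a gripper value outside its range is refused whole. The fingers move at their own pace and stop on an object; the grip force is fixed at half the most. Time passes only in rows, so rows that do not move let the fingers close, or fill a call up. It gives the time, the measured TCP pose, the force and the opening at its end, in the units of the state.
- read_state(): the state, without advancing time (a new reading comes with each control period).
- get_image(name): name is "scene" or "side" or "wrist"; returns a dict with "img" (420x560x3 uint8, red, green, blue), "vfov" (degrees; the focal length in pixels is half the picture's height over the tangent of half this angle, whatever the lens; pixels are square), "cx", "cy" (the principal point, pixels), "world_from_camera" (4x4, takes a point from camera to world coordinates); the wrist camera has in their place "mount" (4x4, takes a point from camera to tool coordinates, whose origin is the TCP and whose axes are the flange's). Camera axes: x right, y down, z forward; pixel columns grow to the right and rows downward; lengths in mm; the calibration is good to about 2 mm. A picture is of the moment at which its call begins: read the wrist's pose just before it. There is no depth.
- job_done(): hands the job in, once; it reports no verdict.
Trained networks look in the newest picture that a camera, given by its name, has taken for a name from the list of things; names that differ only in an ending like _2 or _b are one class to them, and where a whole thing is asked for, a point or a joint stands for the part that bears it (a point fixed in the world has none). Each returns a list of dicts, best first, with "score" (0 to 1); they miss things now and then, are a little off and sometimes report something else, mostly with a low value. They report only what shows in the picture. A call takes as long as a camera call.
- search_frame(query, camera): "box" ([left, top, width, height] in pixels, round what is visible of it).
- regions_of(query, camera): "region" (420x560 bool, what is visible of it) and "box" ([left, top, width, height] in pixels, round what is visible of it).
The state is a dict: "clock": time; "joints": joint angles; "joint_vel": joint speeds; "joint_efforts": joint torques, N m; "position": TCP position; "ee_rot": TCP orientation; "contact_force": force on the tool from outside, world axes, zero at the start; "wrist_torque": the same for the moment, N m; "gripper_width": finger opening in mm.
Only numpy, scipy, OpenCV 4.12 (cv2) and the standard library are available. Lean on these libraries where they do the work, as an engineer would, in place of code of your own. Each camera call takes 0.05 s, during which the arm holds its last target. There are 200 camera calls.

### The job

The two low boxes in the grey stock tray are wanted for an order, but a tall canister and a tall box stand in front of them: first stand the canister and the tall box together on the black rubber mat; then take both low boxes out and pack them upright side by side in the open cardboard carton, both right down on its floor; then put the canister and the tall box back in the tray, each upright exactly where it stood before. Leave the tape ring and the little jar in the tray alone.

Things in the scene. Friction and masses are not known exactly. Their poses are not given: they have to be found in the camera images.
- canister_c (a point): tall white plastic canister, a plain upright cylinder of diameter 55 and height 150, about 0.3 kg; the point is its centre, 75 above its foot, z up its axis. Starts in the front row of the tray (the row nearer the robot), left or right. Grip it in its top third (the top must not reach the gripper's palm), fingers closing along the tray's y.
- tallbox_c (a point): tall brown cardboard box, 52 x 52 and 150 high, about 0.26 kg, its sides parallel to its x and y; the point is its centre, 75 above its foot, z up. Starts in the front row of the tray beside the canister. Grip it in its top third, fingers closing along the tray's y.
- widebox_c (a point): low brown cardboard box, 46 along its x, 60 along its y and 80 high, about 0.18 kg; the point is its centre, 40 above its foot. Starts in the rear row of the tray, left or right. Grip it across its y, near the top.
- smallbox_c (a point): low white box, 46 along its x, 46 along its y and 72 high, about 0.14 kg; the point is its centre, 36 above its foot. Starts in the rear row of the tray beside the wide box. Grip it across its y, near the top.
- bay: grey steel stock tray, fixed, 250 along its x (away from the robot) by 210 along its y; origin at the centre of its underside, z up. Floor 4 thick, a lip 14 high round it. Front row at about x = -18, rear row at x = +44, columns at y = +47 and -47; the rows are 13 apart face to face, so the tall things stop a gripper from taking the low boxes. All stand nearly square to the tray.
- mat: the black rubber mat, the side area, fixed, 240 along its x by 130 along its y and 4 thick; origin at the centre of its underside, z up. Lies to the left or right of the tray.
- carton: open cardboard carton without lid, fixed; inside 116 along its x by 84 along its y, walls 5 thick, 30 high overall, floor 4 thick; origin at the centre of its underside, z up. The low boxes fit in side by side along its x, their y along its y, centres at about x = +28 and -28, y = 0. Lies on the other side of the tray from the mat.
- tape_c (a point): bystander: a dark ring of tape lying flat, diameter 52, 22 high, in the front strip of the tray, loose; the point is its centre.
- jar_c (a point): bystander: a little capped jar, diameter 36, 40 high, in the front strip of the tray, loose; the point is its centre, half-way up.

How it is judged:
By the outcome, as a careful person would: the job done as asked, in the order asked, and still so for the second after the job is handed in, with the robot touching nothing.
It also fails if it takes over 141 s, if anything falls off the work surface, if the arm or the gripper's body presses on something with over 40 N, if the wrist force passes 120 N, or if a joint passes its speed limit or range.

## Working session

There is one attempt and no reset: what is moved stays moved. The work goes in short steps, Python scripts to look and compute and a tool call to move; the robot and the scene stay as the last step left them, time stands still between calls to the robot, and variables do not carry over. Pictures are saved under pics/ and viewed, about 12 in all and at most 16, crops included, and the job is handed in when it is done.

Besides the shell and the picture viewer there is one more tool, called after "Emit:" in YAML: its name, and indented under it one key for each argument. servo_tool: Moves the arm, as the interface text tells. Its arguments: {"type":"object","properties":{"turn":{"type":"array","items":{"type":"array","items":{"type":"number"}}},"dp":{"type":"array","items":{"type":"array","items":{"type":"number"}}},"fingers":{"type":"array","items":{"type":"number"}}},"required":["turn","dp","fingers"]}

```bash
mkdir -p pics; ls; cat > h.py <<'E'
import numpy as np, cv2
from bench import *
from scipy.spatial.transform import Rotation as R
def cam(name):
    s=read_state(); d=get_image(name)
    if 'world_from_camera' in d: T=np.array(d['world_from_camera'])
    else:
        W=np.eye(4); W[:3,:3]=R.from_quat(s['ee_rot']).as_matrix(); W[:3,3]=s['position']; T=W@np.array(d['mount'])
    return d,T
def f_of(d): return d['img'].shape[0]/2/np.tan(np.radians(d['vfov'])/2)
def toz(d,T,u,v,z):
    r=T[:3,:3]@np.array([(u-d['cx'])/f_of(d),(v-d['cy'])/f_of(d),1]); return T[:3,3]+r*(z-T[2,3])/r[2]
def proj(d,T,p):
    q=np.linalg.inv(T)@np.append(p,1); return f_of(d)*q[0]/q[2]+d['cx'],f_of(d)*q[1]/q[2]+d['cy']
def save(d,n): cv2.imwrite('pics/'+n,d['img'][:,:,::-1])
E
python3 - <<'E'
from h import *
print(read_state())
for c in ['scene','side','wrist']:
    d,T=cam(c); save(d,c+'0.png'); print(c,f_of(d),d['cx'],d['cy'],T.round(3).tolist())
    for q in ['canister_c','tallbox_c','widebox_c','smallbox_c','bay','mat','carton','tape_c','jar_c']:
        print(q,[(np.round(r['box'],1).tolist(),round(r['score'],2)) for r in search_frame(q,c)[:2]])
ims=[cv2.imread(f'pics/{c}0.png') for c in ['scene','side','wrist']]
E
```

```text
pics
{'clock': 0.0, 'joints': array([ 2.58605342e-01,  3.85578644e-01,  6.62609873e-03, -4.73304225e-04,
       -1.19403107e+00, -2.58574746e-01]), 'joint_vel': array([-0.00086512, -0.00040527,  0.00085888, -0.0006703 , -0.00101388,
       -0.001014  ]), 'joint_efforts': array([-9.55001960e-04, -3.92286408e+01,  1.88399577e+01,  4.18616563e+00,
       -4.72148502e-03,  8.27910434e-07]), 'position': array([6.24411221e+02, 1.37490173e-02, 2.30212190e+02]), 'ee_rot': array([-0.70705542,  0.70715726,  0.00073999, -0.00083477]), 'contact_force': array([-0.4024397 ,  0.96038031,  0.15514826]), 'wrist_torque': array([-0.00855536,  0.00193864, -0.03338307]), 'gripper_width': 85.2970709374504}
scene 393.7250077452145 279.9599370003371 208.48252466810476 [[-0.157, 0.809, -0.566, 1008.23], [0.987, 0.118, -0.104, 63.345], [-0.017, -0.576, -0.817, 675.942], [0.0, 0.0, 0.0, 1.0]]
canister_c [([262.3, 170.2, 31.1, 45.8], 0.62)]
tallbox_c [([311.7, 164.5, 36.2, 68.2], 0.83)]
widebox_c [([260.3, 218.0, 36.2, 43.1], 0.71), ([311.8, 218.7, 28.4, 42.6], 0.64)]
smallbox_c [([311.6, 215.6, 26.7, 48.4], 0.
[... 808 characters left out ...]
265.2, 226.4, 22.0, 25.4], 0.87)]
jar_c [([242.0, 204.3, 14.6, 21.7], 0.64)]
wrist 320.2377774081963 281.9029385468135 210.89931963643062 [[-1.0, -0.001, -0.0, 624.701], [-0.001, 0.953, 0.303, -78.742], [-0.0, 0.303, -0.953, 374.015], [0.0, 0.0, 0.0, 1.0]]
canister_c [([298.6, 136.8, 88.4, 94.5], 0.86)]
tallbox_c [([302.0, 213.9, 81.2, 125.4], 0.77)]
widebox_c [([239.8, 137.8, 56.7, 78.7], 0.72)]
smallbox_c [([255.1, 220.5, 46.4, 68.0], 0.79), ([368.4, 214.4, 42.4, 37.1], 0.25)]
bay [([191.0, 95.3, 235.5, 194.9], 0.58)]
mat [([289.2, 322.3, 103.4, 66.4], 0.74)]
carton []
tape_c [([362.0, 117.5, 53.4, 51.2], 0.62), ([236.9, 140.0, 60.8, 78.8], 0.16)]
jar_c [([369.2, 212.3, 41.8, 37.8], 0.87)]
```

```bash
python3 - <<'E'
import cv2,numpy as np
a=[cv2.imread(f'pics/{c}0.png') for c in ['scene','side','wrist']]
def crop(i,x0,y0,x1,y1,w,h): return cv2.resize(a[i][y0:y1,x0:x1],(w,h),interpolation=cv2.INTER_CUBIC)
cv2.imwrite('pics/s0.png',crop(0,100,120,480,400-100,800,379)); 
cv2.imwrite('pics/d0.png',crop(1,130,120,430,380,692,600))
cv2.imwrite('pics/w0.png',crop(2,170,80,450,400-110,800,600))
E
```

```text
(no output)
```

View pics/s0.png

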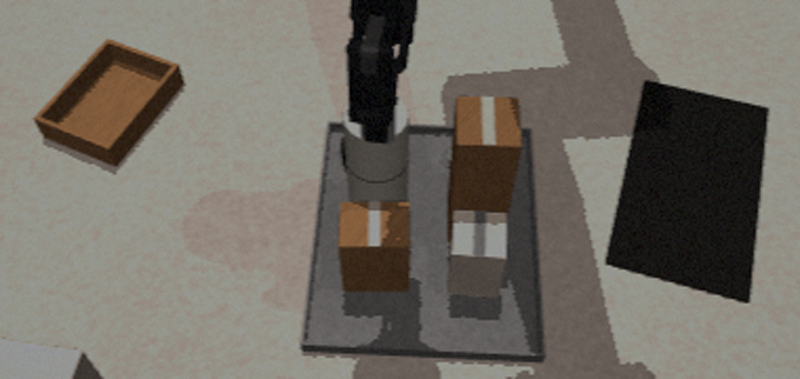

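View pics/d0.png

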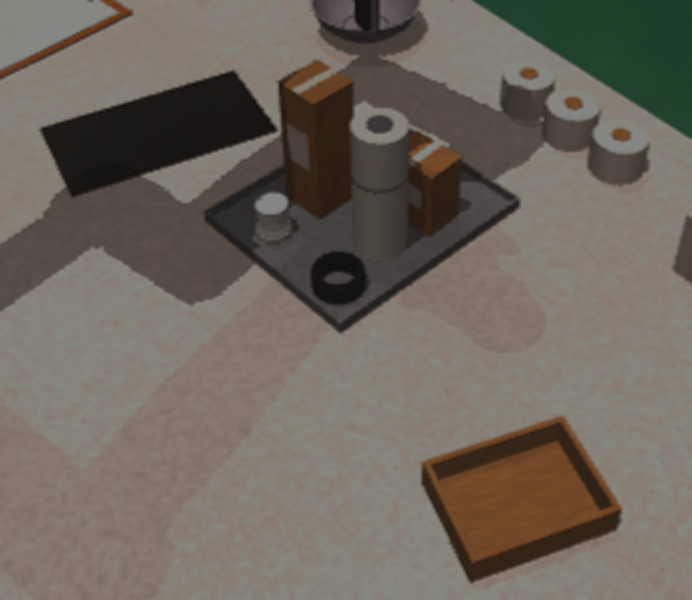

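View pics/wrist0.png

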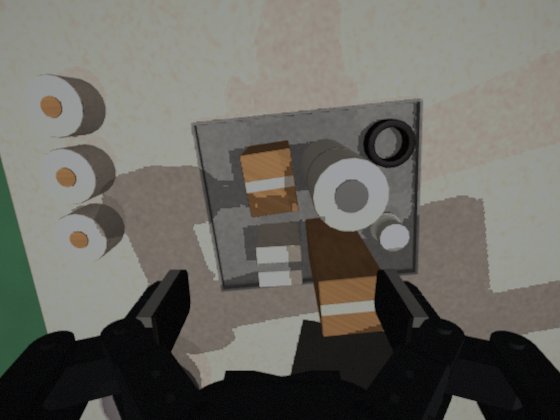

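The three views agree: canister at -y front, tall box at +y front, wide box at -y rear, and small box at +y rear. The mat is on +y and the carton on -y. Next I fit poses from the corners I read off.

```bash
cat >> h.py <<'E'
from scipy.optimize import least_squares
def fit(obs,x0):
    # obs: list of (d,T,local xyz,u,v)
    def w(p,l): c,s=np.cos(p[2]),np.sin(p[2]); return np.array([p[0]+c*l[0]-s*l[1],p[1]+s*l[0]+c*l[1],l[2]])
    fn=lambda p: np.concatenate([np.array(proj(d,T,w(p,l)))-[u,v] for d,T,l,u,v in obs])
    r=least_squares(fn,x0,x_scale=[10,10,.1]); return r.x,fn(r.x).reshape(-1,2)
E
python3 - <<'E'
from h import *
C={c:cam(c) for c in ['scene','side','wrist']}
S=lambda x,y:(100+x/2.105,120+y/2.105); D=lambda x,y:(130+x/2.307,120+y/2.307); W=lambda x,y:(x,y)
def go(n,z,hx,hy,pts,x0):
    ob=[]
    for c,f,sx,sy,x,y in pts: ob.append((*C[c],(sx*hx,sy*hy,z),*f(x,y)))
    p,r=fit(ob,x0); print(n,p.round(3)); print(r.round(1).tolist())
go('bay',14,125,105,[('wrist',W,1,-1,194,124),('wrist',W,-1,-1,420,101),('wrist',W,-1,1,416,272),('wrist',W,1,1,223,290),
 ('scene',S,-1,-1,331,126),('scene',S,-1,1,530,130),('side',D,-1,1,206,215),('side',D,-1,-1,341,325),('side',D,1,-1,519,201)],[600,0,0])
go('mat',4,120,65,[('scene',S,-1,-1,647,82),('scene',S,-1,1,768,107),('scene',S,1,1,749,301),('scene',S,1,-1,607,264),
 ('side',D,-1,1,42,129),('side',D,1,1,235,72),('side',D,1,-1,275,130),('side',D,-1,-1,73,193)],[600,230,0])
for x,y in [(110,41),(183,71),(118,152),(38,120)]: print('ct',toz(*C['scene'],*S(x,y),30).round(0))
for x,y in [(423,463),(563,418),(619,508),(472,566)]: print('ct',toz(*C['side'],*D(x,y),30).round(0))
print('can',toz(*C['wrist'],350,196,154).round(1),toz(*C['side'],*D(379,125),154).round(1))
for x,y in [(282,81),(318,62),(353,84),(317,104)]: print('tb',toz(*C['side'],*D(x,y),154).round(1))
for x,y in [(458,97),(517,97),(521,144),(456,144)]: print('tb',toz(*C['scene'],*S(x,y),154).round(1))
for x,y in [(339,204),(410,204),(410,246),(340,246)]: print('wb',toz(*C['scene'],*S(x,y),84).round(1))
for x,y in [(241,154),(291,142),(298,213),(249,216)]: print('wbw',toz(*C['wrist'],x,y,84).round(1))
for x,y in [(454,211),(506,211),(506,258),(452,258)]: print('sb',toz(*C['scene'],*S(x,y),76).round(1))
for x,y in [(256,248),(301,246),(302,285),(259,287)]: print('sbw',toz(*C['wrist'],x,y,76).round(1))
E
```

```text
bay [5.88681e+02 2.83010e+01 1.01000e-01]
[[-3.3, -0.5], [3.0, -1.8], [1.4, 2.8], [-1.9, 2.1], [-2.5, -2.7], [-0.2, -1.4], [-1.0, -2.0], [-0.3, -0.9], [0.7, -1.6]]
mat [ 4.90121e+02  2.83102e+02 -1.72000e-01]
[[-1.4, -1.4], [0.5, 0.2], [0.6, 0.4], [-0.9, -0.9], [-0.7, -1.3], [-0.0, -1.6], [1.4, -1.2], [-0.6, 0.1]]
ct [ 411. -341.   30.]
ct [ 443. -249.   30.]
ct [ 557. -281.   30.]
ct [ 529. -376.   30.]
ct [ 432. -260.   30.]
ct [ 552. -296.   30.]
ct [ 526. -381.   30.]
ct [ 404. -350.   30.]
can [576.2 -19.9 154. ] [573.7 -19.2 154. ]
tb [541.8  91.8 154. ]
tb [587.3  96.3 154. ]
tb [592.6  45.9 154. ]
tb [547.3  41.3 154. ]
tb [547.3  47.6 154. ]
tb [540.4  96.  154. ]
tb [589.5 102.3 154. ]
tb [596.9  51.1 154. ]
wb [621.5 -43.3  84. ]
wb [612.6  17.2  84. ]
wb [654.2  22.9  84. ]
wb [662.8 -34.7  84. ]
wbw [661.4 -40.1  84. ]
wbw [616.5 -50.7  84. ]
wbw [609.2  15.7  84. ]
wbw [656.   18.8  84. ]
sb [608.9  55.3  76. ]
sb [602.4  99.7  76. ]
sb [649.3 102.9  76. ]
sb [655.8  58.6  76. ]
sbw [650.8  55.7  76. ]
sbw [605.2  53.4  76. ]
sbw [603.3  98.1  76. ]
sbw [648.6 100.6  76. ]
```

Emit:
servo_tool:
  turn:
    - [0,0,-0.184]
    - [0,0,-0.184]
    - [0,0,-0.184]
    - [0,0,-0.184]
    - [0,0,-0.184]
  dp:
    - [-0.02,0.005,0.01]
    - [-0.02,0.005,0.01]
    - [-0.02,0.005,0.01]
    - [-0.02,0.005,0.01]
    - [-0.02,0.005,0.01]
  fingers: [0.0854,0.0854,0.0854,0.0854,0.0854]

```text
clock: 2.28
position: [522.5, 25.2, 280.8]
ee_rot: [-0.31, 0.951, 0.001, -0.001]
contact_force: [0.5, 0.0, -0.2]
gripper_width: 85.5
```

Emit:
servo_tool:
  turn:
    - [0,0,-0.184]
    - [0,0,-0.184]
    - [0,0,-0.184]
    - [0,0,0]
    - [0,0,0]
  dp:
    - [0,0,0]
    - [0,0,0]
    - [0,0,0]
    - [0,0,0]
    - [0,0,0]
  fingers: [0.0854,0.0854,0.0854,0.0854,0.0854]

```text
clock: 2.9
position: [521.4, 25.6, 283.5]
ee_rot: [-0.036, 0.999, 0.001, 0.002]
contact_force: [0.2, 0.6, -0.1]
gripper_width: 85.2
```

```bash
python3 - <<'E'
from h import *
s=read_state(); M=R.from_quat(s['ee_rot']).as_matrix(); print(s['clock'],s['position'],M.round(3).tolist(),s['contact_force'])
d,T=cam('wrist'); save(d,'wrist1.png')
for q in ['canister_c','tallbox_c','widebox_c','smallbox_c','carton','mat','tape_c','jar_c']:
    print(q,[(np.round(r['box'],1).tolist(),round(r['score'],2)) for r in search_frame(q,'wrist')[:2]])
E
```

```text
2.9 [521.40475539  25.60930762 283.46458197] [[-0.997, -0.073, 0.003], [-0.073, 0.997, 0.003], [-0.003, 0.003, -1.0]] [ 0.1514403   0.62095717 -0.09581593]
canister_c [([197.9, 186.5, 66.6, 91.1], 0.75)]
tallbox_c [([290.7, 184.2, 66.6, 93.9], 0.58)]
widebox_c [([217.1, 230.7, 54.0, 62.4], 0.76)]
smallbox_c [([296.7, 245.5, 42.0, 40.0], 0.84)]
carton [([0.0, 61.5, 57.8, 119.4], 0.62)]
mat [([396.0, 50.2, 164.0, 199.4], 0.66), ([0.0, 61.7, 58.0, 118.1], 0.5)]
tape_c [([207.0, 136.4, 41.9, 45.4], 0.59)]
jar_c [([296.4, 141.1, 28.4, 34.0], 0.91)]
```

View pics/wrist1.png

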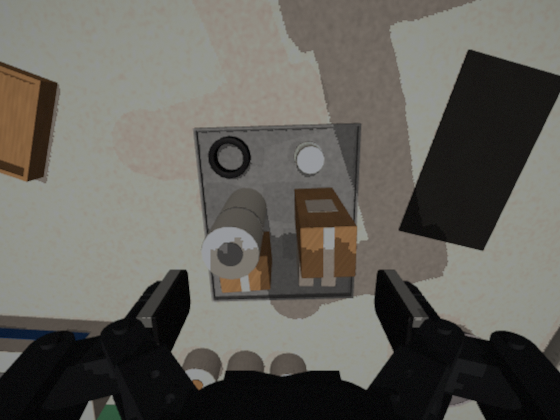

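```bash
python3 - <<'E'
from h import *
d,T=cam('wrist'); C=(d,T)
print(T.round(2).tolist())
ob=[(*C,l,u,v) for l,u,v in [((-125,-105,14),195,129),((-125,105,14),360,124),((125,105,14),353,297),((125,-105,14),214,300)]]
p,r=fit(ob,[588,28,.1]); print(p,r.round(1).tolist())
print('can',toz(d,T,232,253,154))
P=[toz(d,T,*q,154) for q in [(301,227),(351,222),(356,277),(303,278)]]; print(np.round(P,1).tolist(),np.mean(P,0))
for q in ['canister_c','tallbox_c']:
    for r in regions_of(q,'wrist')[:1]:
        m=r['region']; ys,xs=np.nonzero(m); print(q,r['score'],m.sum(),r['box'])
for c in ['side','wrist']:
    e=cam(c)
    # predicted tops
    print(c,[np.round(proj(*e,x),1).tolist() for x in [(575.5,-20.3,154),(566.5,72.5,154)]])
E
```

```text
[[-0.07, 0.95, 0.31, 443.08], [1.0, 0.07, 0.02, 18.79], [0.0, 0.31, -0.95, 425.81], [0.0, 0.0, 0.0, 1.0]]
[5.89272997e+02 2.83929851e+01 1.01797704e-01] [[-1.7, -0.6], [1.9, -0.8], [1.1, 0.9], [-1.4, 1.7]]
can [574.86248999 -17.74319454 154.        ]
[[544.6, 44.0, 154.0], [536.6, 88.6, 154.0], [591.7, 101.1, 154.0], [596.3, 50.6, 154.0]] [567.28114974  71.07121273 154.        ]
canister_c 0.8 4174 [201.2, 187.7, 66.4, 90.1]
tallbox_c 0.58 4922 [292.0, 185.5, 63.6, 94.2]
side [[295.3, 174.1], [266.4, 155.1]]
wrist [[229.3, 253.4], [329.4, 251.1]]
```

Emit:
servo_tool:
  turn:
    - [0,0,0.028]
    - [0,0,0]
    - [0,0,0]
    - [0,0,0]
    - [0,0,0]
  dp:
    - [0.023,0.023,-0.03]
    - [0.0225,0.0235,-0.03]
    - [0,0,-0.03]
    - [0,0,0]
    - [0,0,0]
  fingers: [0.0854,0.0854,0.0854,0.0854,0.0854]

```text
clock: 4.22
position: [569.6, 73.5, 193.7]
ee_rot: [-0.05, 0.999, 0.002, 0.004]
contact_force: [-0.7, -0.2, 0.4]
gripper_width: 85.3
```

```bash
python3 - <<'E'
from h import *
s=read_state(); M=R.from_quat(s['ee_rot']).as_matrix(); print(s['clock'],s['position'],M.round(3).tolist())
d,T=cam('wrist'); save(d,'wrist2.png')
print([(np.round(r['box'],1).tolist(),round(r['score'],2)) for r in search_frame('tallbox_c','wrist')[:2]])
E
```

```text
4.225 [569.63773583  73.4739999  193.69181364] [[-0.995, -0.099, 0.009], [-0.099, 0.995, 0.004], [-0.009, 0.003, -1.0]]
[([237.0, 155.0, 89.7, 119.8], 0.8)]
```

View pics/wrist2.png

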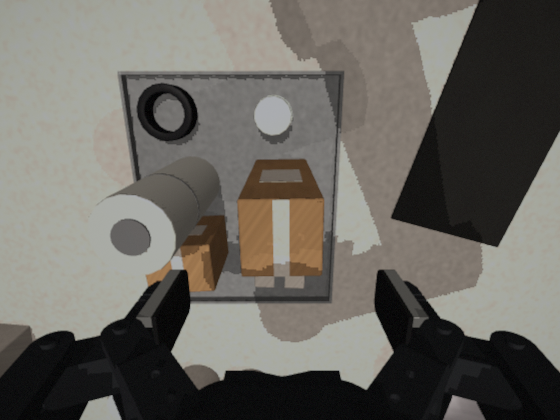

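```bash
python3 - <<'E'
from h import *
d,T=cam('wrist')
P=[toz(d,T,*q,154) for q in [(239,198),(322,197),(323,275),(241,276)]]; print(np.round(P,1).tolist(),np.mean(P,0))
print('can',toz(d,T,131,230,154), 'tcpaxis',[proj(d,T,(569.6,73.5,z)) for z in (154,)])
E
```

```text
[[544.4, 44.7, 154.0], [538.9, 93.3, 154.0], [590.2, 101.1, 154.0], [596.1, 49.0, 154.0]] [567.40404428  72.03717001 154.        ]
can [571.14153771 -19.49324055 154.        ] tcpaxis [(np.float64(283.28023333216055), np.float64(241.59287731183036))]
```

Emit:
servo_tool:
  turn:
    - [-0.004,0.009,0]
    - [0,0,0]
    - [0,0,0]
    - [0,0,0]
    - [0,0,0]
  dp:
    - [-0.002,-0.0015,0]
    - [0,0,-0.03]
    - [0,0,-0.03]
    - [0,0,-0.02]
    - [0,0,0]
  fingers: [0.0854,0.0854,0.0854,0.0854,0.0854]

```text
clock: 5.0
position: [569.1, 71.7, 117.2]
ee_rot: [-0.049, 0.999, 0.001, 0.004]
contact_force: [0.3, -0.3, 0.1]
gripper_width: 85.3
```

Emit:
servo_tool:
  turn:
    - [0,0,0]
    - [0,0,0]
    - [0,0,0]
    - [0,0,0]
    - [0,0,0]
  dp:
    - [0,0,0]
    - [0,0,0]
    - [0,0,0]
    - [0,0,0]
    - [0,0,0]
  fingers: [0.07,0.055,0.045,0.04,0.04]

```text
clock: 5.62
position: [570.4, 72.1, 120.4]
ee_rot: [-0.049, 0.999, 0.002, 0.007]
contact_force: [0.6, -1.0, -2.9]
gripper_width: 51.2
```

```bash
cat >> h.py <<'E'
def st():
    s=read_state(); z=R.from_quat(s['ee_rot']).as_matrix(); print(round(s['clock'],2),s['position'].round(1),'tiltfix rx,ry',[round(-z[1,2],4),round(z[0,2],4)],'toolyYaw',round(np.degrees(np.arctan2(z[1,1],z[0,1])),2),'F',s['contact_force'].round(1),'w',round(s['gripper_width'],1))
    return s
E
python3 -c "
from h import *
for i in range(3): st(); get_image('side')
"
```

```text
5.62 [570.4  72.1 120.4] tiltfix rx,ry [np.float64(-0.0048), np.float64(0.0131)] toolyYaw 95.65 F [ 0.6 -1.  -2.9] w 51.2
5.67 [570.4  72.  120.4] tiltfix rx,ry [np.float64(-0.0048), np.float64(0.013)] toolyYaw 95.65 F [-0.3  0.2 -1.5] w 51.3
5.72 [570.4  72.1 120.4] tiltfix rx,ry [np.float64(-0.0047), np.float64(0.0131)] toolyYaw 95.66 F [-0.1 -0.5 -1.4] w 51.2
```

Emit:
servo_tool:
  turn:
    - [0,0.0014,0]
    - [0,0.0014,0]
    - [0,0.0014,0]
    - [0,0.0014,0]
    - [0,0.0014,0]
  dp:
    - [0,0,0.03]
    - [0,0,0.04]
    - [0,0,0.02]
    - [-0.005,0.04,0]
    - [-0.006,0.05,0]
  fingers: [0.04,0.04,0.04,0.04,0.04]

```text
clock: 6.4
position: [558.3, 160.7, 212.1]
ee_rot: [-0.046, 0.999, 0.002, 0.001]
contact_force: [1.0, -0.4, -1.9]
gripper_width: 51.0
```

Emit:
servo_tool:
  turn:
    - [0,0.0014,0]
    - [0,0.0014,0]
    - [0,0.0014,0]
    - [0,0.0014,0]
    - [0,0.0014,0]
  dp:
    - [-0.006,0.05,0]
    - [-0.006,0.04,0]
    - [0,0.02,-0.01]
    - [0,0,-0.02]
    - [0,0,0]
  fingers: [0.04,0.04,0.04,0.04,0.04]

```text
clock: 7.02
position: [544.5, 276.5, 179.3]
ee_rot: [-0.048, 0.999, 0.001, -0.003]
contact_force: [0.7, 0.2, -1.7]
gripper_width: 51.3
```

```bash
python3 - <<'E'
from h import *
st(); d,T=cam('side'); save(d,'side3.png'); d,T=cam('wrist'); save(d,'wrist3.png')
a=cv2.imread('pics/side3.png'); b=cv2.imread('pics/wrist3.png'); cv2.imwrite('pics/c3.png',cv2.resize(np.hstack([a[90:390,100:450],b[:300,210:]]),None,fx=1.14,fy=1.14))
E
```

```text
7.03 [544.5 276.5 179.3] tiltfix rx,ry [np.float64(-0.0027), np.float64(-0.0066)] toolyYaw 95.47 F [ 0.7  0.2 -1.7] w 51.3
```

View pics/c3.png

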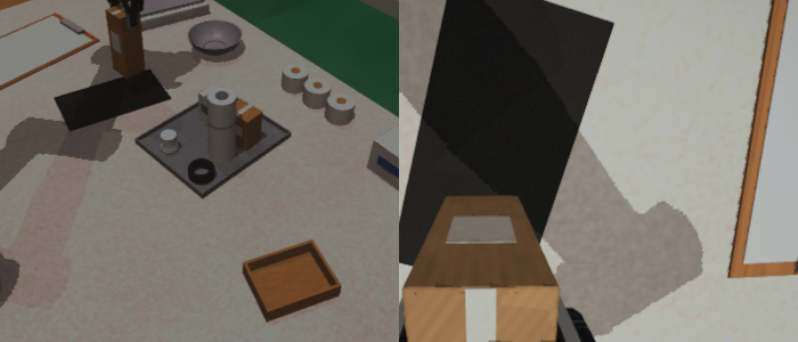

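```bash
python3 - <<'E'
from h import *
d,T=cam('wrist')
print(toz(d,T,397.7,19.3,4), toz(d,T,333.7,210.5,4))
p=[490.1,283.1,-.172]; c,s=np.cos(p[2]),np.sin(p[2])
for l in [(-120,65),(120,65),(120,-65),(-120,-65)]: print(l,p[0]+c*l[0]-s*l[1],p[1]+s*l[0]+c*l[1])
E
```

```text
[382.99405267 363.96863371   4.        ] [563.95240071 333.34615818   4.        ]
(-120, 65) 382.9956248777625 367.67926950308225
(120, 65) 619.4542883821128 326.6025065617742
(120, -65) 597.2043751222376 198.5207304969178
(-120, -65) 360.74571161788725 239.59749343822585
```

Emit:
servo_tool:
  turn:
    - [-0.002,-0.01,0]
    - [0,-0.008,0]
    - [0,0,0]
    - [0,0,0]
    - [0,0,0]
  dp:
    - [0,0,-0.02]
    - [0,0,-0.02]
    - [0,0,-0.01]
    - [0,0,-0.004]
    - [0,0,0]
  fingers: [0.04,0.04,0.04,0.04,0.04]

```text
clock: 7.8
position: [549.8, 276.5, 132.4]
ee_rot: [-0.046, 0.999, 0.004, 0.013]
contact_force: [-0.5, 0.4, -1.3]
gripper_width: 51.1
```

```bash
python3 -c "
from h import *
st()"
```

```text
7.8 [549.8 276.5 132.4] tiltfix rx,ry [np.float64(-0.0094), np.float64(0.0256)] toolyYaw 95.31 F [-0.5  0.4 -1.3] w 51.1
```

Emit:
servo_tool:
  turn:
    - [-0.005,0.012,0]
    - [-0.0005,0.0014,0]
    - [-0.0005,0.0014,0]
    - [-0.0005,0.0014,0]
    - [-0.0005,0.0014,0]
  dp:
    - [-0.003,0,-0.005]
    - [0,0,-0.004]
    - [0,0,-0.002]
    - [0,0,-0.001]
    - [0,0,-0.001]
  fingers: [0.04,0.04,0.04,0.04,0.04]

```text
clock: 8.43
position: [547.5, 277.2, 120.3]
ee_rot: [-0.046, 0.999, 0.002, 0.005]
contact_force: [-0.3, 0.5, 2.5]
gripper_width: 51.4
```

```bash
python3 -c "
from h import *
st()"
```

```text
8.43 [547.5 277.2 120.3] tiltfix rx,ry [np.float64(-0.0037), np.float64(0.0094)] toolyYaw 95.32 F [-0.3  0.5  2.5] w 51.4
```

Emit:
servo_tool:
  turn:
    - [0,0.0014,0]
    - [0,0.0014,0]
    - [0,0.0014,0]
    - [0,0.0014,0]
    - [0,0.0014,0]
  dp:
    - [0,0,-0.0006]
    - [0,0,-0.0006]
    - [0,0,-0.0006]
    - [0,0,-0.0006]
    - [0,0,0]
  fingers: [0.06,0.075,0.0854,0.0854,0.0854]

```text
clock: 9.05
position: [548.6, 277.8, 119.3]
ee_rot: [-0.047, 0.999, 0.003, 0.003]
contact_force: [-1.5, 1.1, -0.3]
gripper_width: 85.1
```

Emit:
servo_tool:
  turn:
    - [0,0.001,0]
    - [0,0.001,0]
    - [0,0.001,0]
    - [0,0.001,0]
    - [0,0.001,0]
  dp:
    - [0,0,0.03]
    - [0,0,0.05]
    - [0,0,0.02]
    - [0.006,-0.06,0]
    - [0.006,-0.06,0]
  fingers: [0.0854,0.0854,0.0854,0.0854,0.0854]

```text
clock: 9.68
position: [560.4, 158.5, 222.0]
ee_rot: [-0.05, 0.999, 0.002, 0.0]
contact_force: [0.7, 1.0, -0.0]
gripper_width: 85.2
```

Emit:
servo_tool:
  turn:
    - [0,0.001,0]
    - [0,0.001,0]
    - [0,0.001,0]
    - [0,0.001,0]
    - [0,0.001,0]
  dp:
    - [0.007,-0.06,0]
    - [0.006,-0.06,0]
    - [0.002,-0.04,0]
    - [0,-0.01,0]
    - [0,0,0]
  fingers: [0.0854,0.0854,0.0854,0.0854,0.0854]

```text
clock: 10.3
position: [575.1, -19.8, 223.0]
ee_rot: [-0.048, 0.999, 0.003, -0.001]
contact_force: [0.0, 0.1, 1.0]
gripper_width: 85.6
```

```bash
python3 - <<'E'
from h import *
st(); d,T=cam('wrist'); save(d,'wrist4.png'); d,T=cam('side'); save(d,'side4.png')
a=cv2.imread('pics/side4.png'); b=cv2.imread('pics/wrist4.png'); cv2.imwrite('pics/c4.png',np.hstack([b[:,120:440],a[:,120:440]]))
E
```

```text
10.3 [575.1 -19.8 223. ] tiltfix rx,ry [np.float64(-0.0053), np.float64(-0.0029)] toolyYaw 95.53 F [0.  0.1 1. ] w 85.6
```

View pics/c4.png

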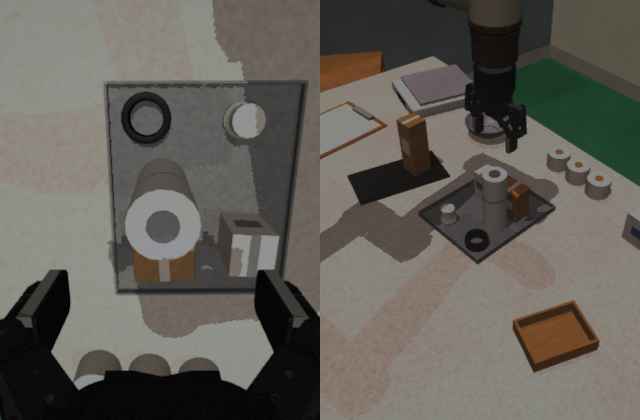

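```bash
python3 - <<'E'
from h import *
d,T=cam('wrist')
print(toz(d,T,283,228,154), proj(d,T,(575.1,-19.8,154)))
im=cv2.GaussianBlur(cv2.cvtColor(d['img'],cv2.COLOR_RGB2GRAY),(5,5),1)
print(cv2.HoughCircles(im[150:290,210:360],cv2.HOUGH_GRADIENT,1,20,param1=80,param2=15,minRadius=30,maxRadius=45))
E
```

```text
[577.00260801 -18.29271567 154.        ] (np.float64(281.14075799940196), np.float64(225.28205048899414))
[[[68.5 74.5 35.4]]]
```

Emit:
servo_tool:
  turn:
    - [-0.004,0,0]
    - [0,0.0014,0]
    - [0,0.0014,0]
    - [0,0.0014,0]
    - [0,0.0014,0]
  dp:
    - [0,0.0005,-0.02]
    - [0,0,-0.035]
    - [0,0,-0.035]
    - [0,0,-0.018]
    - [0,0,0]
  fingers: [0.0854,0.0854,0.0854,0.0854,0.0854]

```text
clock: 11.08
position: [576.2, -10.6, 113.1]
ee_rot: [-0.055, 0.998, 0.001, -0.003]
contact_force: [0.1, -0.9, 0.2]
gripper_width: 85.5
```

Emit:
servo_tool:
  turn:
    - [0,0.0014,0]
    - [0,0.0014,0]
    - [0,0.0014,0]
    - [0,0.0014,0]
    - [0,0.0014,0]
  dp:
    - [0,0,-0.0006]
    - [0,0,-0.0006]
    - [0,0,-0.0006]
    - [0,0,-0.0006]
    - [0,0,0]
  fingers: [0.07,0.058,0.05,0.04,0.04]

```text
clock: 11.7
position: [578.2, -9.5, 114.4]
ee_rot: [-0.056, 0.998, 0.001, -0.003]
contact_force: [-0.4, -1.5, -0.6]
gripper_width: 54.3
```

```bash
python3 -c "
from h import *
st()"
```

```text
11.7 [578.2  -9.5 114.4] tiltfix rx,ry [np.float64(-0.0023), np.float64(-0.0064)] toolyYaw 96.42 F [-0.4 -1.5 -0.6] w 54.3
```

Emit:
servo_tool:
  turn:
    - [0,0,0]
    - [0,0,0]
    - [0,0,0]
    - [0,0,0]
    - [0,0,0]
  dp:
    - [0,0,0.03]
    - [0,0,0.04]
    - [0,0,0.03]
    - [-0.04,0.01,0]
    - [-0.05,0.02,0]
  fingers: [0.04,0.04,0.04,0.04,0.04]

```text
clock: 12.32
position: [484.9, 21.7, 210.5]
ee_rot: [-0.053, 0.999, 0.004, -0.008]
contact_force: [0.4, 0.8, -3.4]
gripper_width: 54.4
```

Emit:
servo_tool:
  turn:
    - [0,0,0]
    - [0,0,0]
    - [0,0,0]
    - [0,0,0]
    - [0,0,0]
  dp:
    - [-0.04,0.04,0]
    - [-0.008,0.05,0]
    - [0,0.05,0]
    - [0,0.05,0]
    - [0,0.04,0]
  fingers: [0.04,0.04,0.04,0.04,0.04]

```text
clock: 12.95
position: [427.3, 255.8, 207.1]
ee_rot: [-0.05, 0.999, 0.005, -0.012]
contact_force: [1.5, -0.5, -2.4]
gripper_width: 54.4
```

Emit:
servo_tool:
  turn:
    - [0,0,0]
    - [0,0,0]
    - [0,0,0]
    - [0,0,0]
    - [0,0,0]
  dp:
    - [0,0.02,0]
    - [0,0.01,0]
    - [0,0,0]
    - [0,0,0]
    - [0,0,0]
  fingers: [0.04,0.04,0.04,0.04,0.04]

```text
clock: 13.58
position: [425.4, 285.7, 204.6]
ee_rot: [-0.05, 0.999, 0.004, -0.015]
contact_force: [-0.4, 0.1, -2.7]
gripper_width: 54.1
```

```bash
python3 -c "
from h import *
st()"
```

```text
13.57 [425.4 285.7 204.6] tiltfix rx,ry [np.float64(-0.0057), np.float64(-0.0302)] toolyYaw 95.68 F [-0.4  0.1 -2.7] w 54.1
```

Emit:
servo_tool:
  turn:
    - [-0.003,-0.02,0]
    - [0,0,0]
    - [0,0,0]
    - [0,0,0]
    - [0,0,0]
  dp:
    - [0.008,0.002,-0.02]
    - [0,0,-0.03]
    - [0,0,-0.02]
    - [0,0,0]
    - [0,0,0]
  fingers: [0.04,0.04,0.04,0.04,0.04]

```text
clock: 14.2
position: [435.3, 285.3, 135.7]
ee_rot: [-0.048, 0.999, 0.003, -0.003]
contact_force: [-0.1, -0.3, -3.6]
gripper_width: 54.0
```

```bash
python3 - <<'E'
from h import *
st(); d,T=cam('side'); save(d,'side5.png'); d,T=cam('wrist'); save(d,'wrist5.png')
E
```

```text
14.2 [435.3 285.3 135.7] tiltfix rx,ry [np.float64(-0.0059), np.float64(-0.0059)] toolyYaw 95.46 F [-0.1 -0.3 -3.6] w 54.0
```

Tilt is good now, so I lower it the last 21 mm.

Emit:
servo_tool:
  turn:
    - [-0.003,0,0]
    - [0,0.001,0]
    - [0,0.001,0]
    - [0,0.001,0]
    - [0,0.001,0]
  dp:
    - [0,0,-0.01]
    - [0,0,-0.006]
    - [0,0,-0.003]
    - [0,0,-0.002]
    - [0,0,-0.001]
  fingers: [0.04,0.04,0.04,0.04,0.04]

```text
clock: 14.92
position: [436.2, 286.2, 114.4]
ee_rot: [-0.048, 0.999, 0.003, -0.003]
contact_force: [0.0, -2.0, 5.8]
gripper_width: 54.4
```

```bash
python3 - <<'E'
from h import *
st()
E
```

```text
14.93 [436.2 286.2 114.4] tiltfix rx,ry [np.float64(-0.005), np.float64(-0.0072)] toolyYaw 95.52 F [ 0.  -2.   5.8] w 54.4
```

Emit:
servo_tool:
  turn:
    - [0,0.001,0]
    - [0,0.001,0]
    - [0,0.001,0]
    - [0,0.001,0]
    - [0,0.001,0]
  dp:
    - [0,0,-0.0005]
    - [0,0,-0.0005]
    - [0,0,0]
    - [0,0,0.02]
    - [0,0,0.05]
  fingers: [0.06,0.075,0.0854,0.0854,0.0854]

```text
clock: 15.55
position: [435.2, 285.3, 182.1]
ee_rot: [-0.048, 0.999, 0.001, -0.008]
contact_force: [0.4, 0.7, 0.2]
gripper_width: 85.2
```

Emit:
servo_tool:
  turn:
    - [0,0,0]
    - [0,0,0]
    - [0,0,0]
    - [0,0,0]
    - [0,0,0]
  dp:
    - [0,0,0.05]
    - [0,-0.03,0.01]
    - [0.02,-0.055,0]
    - [0.045,-0.055,0]
    - [0.045,-0.055,0]
  fingers: [0.0854,0.0854,0.0854,0.0854,0.0854]

```text
clock: 16.18
position: [537.0, 104.3, 250.8]
ee_rot: [-0.053, 0.999, 0.006, -0.002]
contact_force: [0.9, 1.6, 0.8]
gripper_width: 85.1
```

Emit:
servo_tool:
  turn:
    - [0,0,0]
    - [0,0,0]
    - [0,0,0]
    - [0,0,0]
    - [0,0,0]
  dp:
    - [0.04,-0.05,0]
    - [0.03,-0.03,-0.02]
    - [0.01,-0.01,-0.03]
    - [0,0,-0.01]
    - [0,0,0]
  fingers: [0.0854,0.0854,0.0854,0.0854,0.0854]

```text
clock: 16.8
position: [619.8, 10.2, 190.1]
ee_rot: [-0.051, 0.999, 0.006, 0.0]
contact_force: [0.0, -0.0, 0.1]
gripper_width: 85.1
```

Emit:
servo_tool:
  turn:
    - [0,0,0]
    - [0,0,0]
    - [0,0,0]
    - [0,0,0]
    - [0,0,0]
  dp:
    - [0,0,0]
    - [0,0,0]
    - [0,0,0]
    - [0,0,0]
    - [0,0,0]
  fingers: [0.0854,0.0854,0.0854,0.0854,0.0854]

```text
clock: 17.42
position: [620.4, 13.0, 194.9]
ee_rot: [-0.053, 0.999, 0.006, 0.004]
contact_force: [0.3, 0.2, 0.4]
gripper_width: 85.7
```

```bash
python3 - <<'E'
from h import *
st(); d,T=cam('side'); save(d,'side6.png'); d,T=cam('wrist'); save(d,'wrist6.png')
a=cv2.imread('pics/side6.png'); b=cv2.imread('pics/wrist6.png'); cv2.imwrite('pics/c6.png',np.hstack([b[:,90:480],a[:,120:440]]))
E
```

```text
17.43 [620.4  13.  194.9] tiltfix rx,ry [np.float64(-0.013), np.float64(0.0076)] toolyYaw 96.05 F [0.3 0.2 0.4] w 85.7
```

View pics/c6.png

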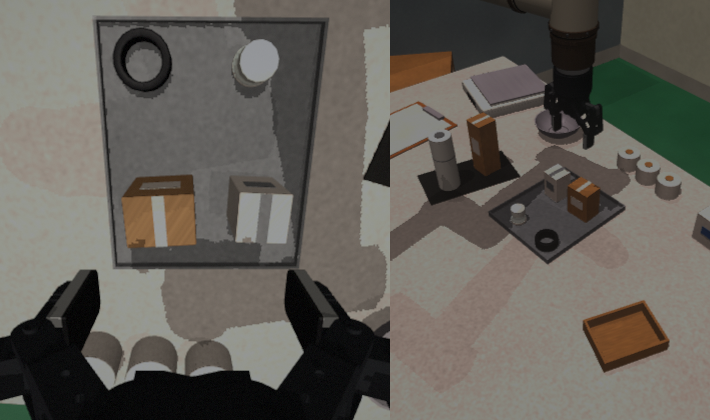

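```bash
python3 - <<'E'
from h import *
d,T=cam('wrist')
for z,Q in [(84,[(214,200),(284,196),(286,244),(217,248)]),(76,[(327,195),(381,192),(383,241),(328,243)])]:
    P=np.array([toz(d,T,*q,z) for q in Q]); print(P.round(1).tolist(),P.mean(0),np.degrees(np.arctan2(*(P[1]-P[0]+P[2]-P[3])[[1,0]])))
e=cam('wrist'); st()
ob=[(*e,l,u+90,v) for l,u,v in [((-125,-105,14),95,18),((-125,105,14),327,20),((125,105,14),299,266),((125,-105,14),115,267)]]
p,r=fit(ob,[588,28,.1]); print(p,r.round(1).tolist())
E
```

```text
[[620.3, -42.7, 84.0], [611.0, 14.0, 84.0], [653.4, 20.3, 84.0], [663.1, -38.4, 84.0]] [636.94408176 -11.68366345  84.        ] 99.37505823819545
[[608.6, 50.4, 76.0], [601.3, 95.4, 76.0], [645.3, 106.3, 76.0], [652.2, 57.9, 76.0]] [626.81856415  77.52038553  76.        ] 98.63496062888225
17.62 [620.3  12.8 194.5] tiltfix rx,ry [np.float64(-0.0129), np.float64(0.0071)] toolyYaw 96.03 F [-0.3 -0.6  0.5] w 85.4
[5.89833627e+02 2.82342695e+01 1.04968476e-01] [[-2.3, -1.2], [2.7, -2.0], [0.7, 3.2], [-1.2, 2.9]]
```

Emit:
servo_tool:
  turn:
    - [-0.006,0.004,0.02]
    - [-0.006,0.004,0]
    - [0,0,0]
    - [0,0,0]
    - [0,0,0]
  dp:
    - [0.008,-0.012,-0.015]
    - [0.0085,-0.0125,-0.015]
    - [0,0,-0.01]
    - [0,0,0]
    - [0,0,0]
  fingers: [0.0854,0.0854,0.0854,0.0854,0.0854]

```text
clock: 18.25
position: [637.4, -12.6, 152.7]
ee_rot: [-0.062, 0.998, 0.0, -0.001]
contact_force: [0.1, 0.1, -0.1]
gripper_width: 85.4
```

```bash
python3 -c "
from h import *
st()"
```

```text
18.25 [637.4 -12.6 152.7] tiltfix rx,ry [np.float64(-0.0005), np.float64(-0.0017)] toolyYaw 97.16 F [ 0.1  0.1 -0.1] w 85.4
```

Emit:
servo_tool:
  turn:
    - [0,0,0]
    - [0,0.001,0]
    - [0,0.001,0]
    - [0,0.001,0]
    - [0,0.001,0]
  dp:
    - [0,0,-0.03]
    - [0,0,-0.035]
    - [0,0,-0.03]
    - [0,0,-0.014]
    - [0,0,0]
  fingers: [0.0854,0.0854,0.0854,0.0854,0.0854]

```text
clock: 18.88
position: [640.0, -10.8, 46.0]
ee_rot: [-0.064, 0.998, 0.001, 0.002]
contact_force: [0.5, 0.1, 0.1]
gripper_width: 85.4
```

```bash
python3 -c "
from h import *
st()"
```

```text
18.88 [640.  -10.8  46. ] tiltfix rx,ry [np.float64(-0.0018), np.float64(0.0043)] toolyYaw 97.3 F [0.5 0.1 0.1] w 85.4
```

Emit:
servo_tool:
  turn:
    - [0,0.001,0]
    - [0,0.001,0]
    - [0,0.001,0]
    - [0,0.001,0]
    - [0,0,0]
  dp:
    - [0,0,-0.0005]
    - [0,0,-0.0005]
    - [0,0,-0.0005]
    - [0,0,-0.0005]
    - [0,0,0.02]
  fingers: [0.07,0.06,0.05,0.045,0.045]

```text
clock: 19.5
position: [640.6, -10.6, 66.1]
ee_rot: [-0.064, 0.998, 0.001, 0.001]
contact_force: [-0.7, -0.7, -2.2]
gripper_width: 59.1
```

Emit:
servo_tool:
  turn:
    - [0,0,0]
    - [0,0,0]
    - [0,0,-0.1]
    - [0,0,-0.1]
    - [0,0,-0.1]
  dp:
    - [0,0,0.05]
    - [0,-0.02,0.05]
    - [-0.015,-0.04,0.02]
    - [-0.02,-0.05,0]
    - [-0.02,-0.05,0]
  fingers: [0.045,0.045,0.045,0.045,0.045]

```text
clock: 20.12
position: [585.0, -171.3, 190.6]
ee_rot: [0.088, 0.996, 0.001, 0.002]
contact_force: [1.2, 0.3, -1.6]
gripper_width: 59.1
```

Emit:
servo_tool:
  turn:
    - [0,0,-0.1]
    - [0,0,0]
    - [0,0,0]
    - [0,0,0]
    - [0,0,0]
  dp:
    - [-0.02,-0.05,0]
    - [-0.02,-0.04,0]
    - [-0.01,-0.02,0]
    - [0,0,0]
    - [0,0,0]
  fingers: [0.045,0.045,0.045,0.045,0.045]

```text
clock: 20.75
position: [530.2, -287.1, 190.0]
ee_rot: [0.142, 0.99, 0.002, 0.002]
contact_force: [-0.1, 0.5, -1.9]
gripper_width: 59.5
```

```bash
python3 - <<'E'
from h import *
st(); d,T=cam('wrist'); save(d,'wrist7.png')
print([(np.round(r['box'],1).tolist(),round(r['score'],2)) for r in search_frame('carton','wrist')[:2]])
E
```

```text
20.75 [ 530.2 -287.1  190. ] tiltfix rx,ry [np.float64(-0.0033), np.float64(0.0041)] toolyYaw 73.63 F [-0.1  0.5 -1.9] w 59.5
[([176.1, 81.0, 107.6, 136.7], 0.6)]
```

View pics/wrist7.png

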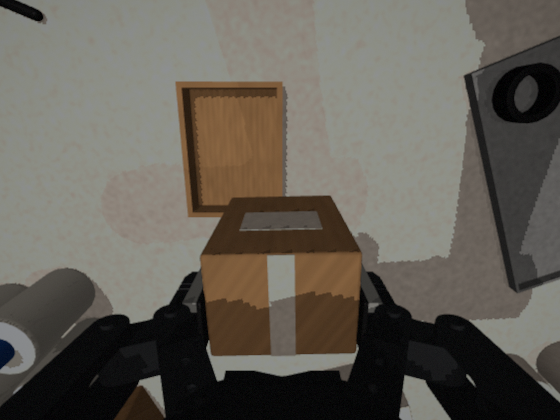

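```bash
python3 - <<'E'
from h import *
C=cam('wrist'); s=st()
ob=[(*C,l,u,v) for l,u,v in [((-63,-47,30),177,82),((-63,47,30),283.5,82),((63,-47,30),188,216)]]
p,r=fit(ob,[482,-317,-.29]); print(p,np.degrees(p[2]),r.round(1).tolist())
for q in [(177,82),(283.5,82),(188,216)]: print(toz(*C,*q,30).round(1))
P=[toz(*C,*q,190+38) for q in [(205,254),(358,252),(357,353),(212,353)]]; print(np.round(P,1).tolist(),np.mean(P,0))
S=cam('side'); 
for l in [(-63,-47),(-63,47),(63,47),(63,-47)]:
    c,n=np.cos(p[2]),np.sin(p[2]); w=(p[0]+c*l[0]-n*l[1],p[1]+n*l[0]+c*l[1],30); print(np.round(proj(*S,w),1))
E
```

```text
20.9 [ 530.6 -286.6  190. ] tiltfix rx,ry [np.float64(-0.003), np.float64(0.0041)] toolyYaw 73.71 F [-0.5 -0.5 -1.6] w 59.2
[ 4.82037330e+02 -3.20855440e+02 -2.92748655e-01] -16.773262393647745 [[-0.4, -0.9], [0.3, 0.2], [0.1, 1.0]]
[ 409.  -347.6   30. ]
[ 435.1 -257.9   30. ]
[ 527.8 -383.8   30. ]
[[495.2, -306.3, 228.0], [509.9, -253.5, 228.0], [553.2, -263.2, 228.0], [536.8, -318.8, 228.0]] [ 523.78046329 -285.43828635  228.        ]
[335.3 363.1]
[313.9 319.1]
[375.1 299.5]
[400.5 340.3]
```

Emit:
servo_tool:
  turn:
    - [-0.001,0,-0.008]
    - [0,0.001,0]
    - [0,0.001,0]
    - [0,0,0]
    - [0,0,0]
  dp:
    - [-0.008,-0.022,-0.03]
    - [-0.009,-0.022,-0.035]
    - [0,0,-0.03]
    - [0,0,0]
    - [0,0,0]
  fingers: [0.045,0.045,0.045,0.045,0.045]

```text
clock: 21.58
position: [517.3, -329.2, 95.3]
ee_rot: [0.142, 0.99, 0.0, 0.004]
contact_force: [-0.5, -0.3, -0.9]
gripper_width: 59.3
```

```bash
python3 - <<'E'
from h import *
st(); d,T=cam('wrist'); save(d,'wrist8.png');st()
E
```

```text
21.57 [ 517.3 -329.2   95.3] tiltfix rx,ry [np.float64(0.0005), np.float64(0.0076)] toolyYaw 73.66 F [-0.5 -0.3 -0.9] w 59.3
21.62 [ 517.1 -329.    95.2] tiltfix rx,ry [np.float64(0.0001), np.float64(0.0075)] toolyYaw 73.65 F [ 0.4  0.2 -2.5] w 59.2
```

View pics/wrist8.png

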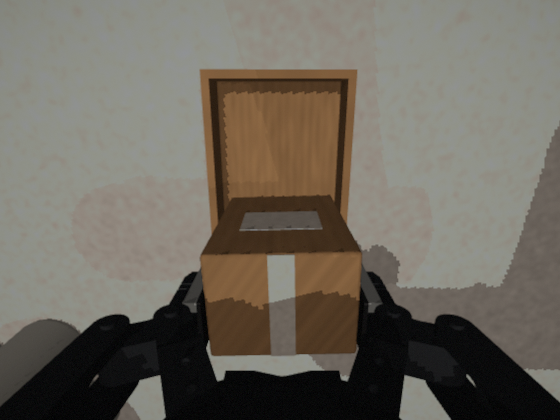

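```bash
python3 - <<'E'
from h import *
C=cam('wrist'); s=st()
a=toz(*C,278.5,70.5,30); b=toz(*C,281,197,53); e=toz(*C,281,253,133)
u=np.array([np.cos(-.2927),np.sin(-.2927),0]); v=np.array([-u[1],u[0],0])
c=a+63*u; print('centre',c)
for n,p in [('bot',b),('top',e),('tcp',s['position'])]: print(n,p.round(1),(p-c)@u,(p-c)@v, (p-[482,-321,0])@u,(p-[482,-321,0])@v)
l=toz(*C,201,75,30);r=toz(*C,356,72,30);print(np.degrees(np.arctan2(*(r-l)[[1,0]])))
E
```

```text
21.68 [ 517.1 -329.    95.4] tiltfix rx,ry [np.float64(0.0002), np.float64(0.0079)] toolyYaw 73.64 F [-0.4 -0.3 -0.8] w 59.5
centre [ 481.552847   -322.18701098   30.        ]
bot [ 490.5 -322.7   53. ] 8.742540205066291 2.0724841005648944 8.656903670862555 0.8069378682585345
top [ 489.  -322.2  133. ] 7.1752259283126225 2.1588224686251363 7.089589394108887 0.8932762363187764
tcp [ 517.1 -329.    95.4] 36.003342262723095 3.7181740544244497 35.917705728519365 2.4526278221180884
74.75308939637208
```

Emit:
servo_tool:
  turn:
    - [0,0.004,0]
    - [0,0.001,0]
    - [0,0.001,0]
    - [0,0.001,0]
    - [0,0.001,0]
  dp:
    - [-0.004,-0.001,-0.01]
    - [0,0,-0.016]
    - [0,0,-0.014]
    - [0,0,-0.006]
    - [0,0,-0.002]
  fingers: [0.045,0.045,0.045,0.045,0.045]

```text
clock: 22.3
position: [514.0, -330.1, 47.8]
ee_rot: [0.141, 0.99, -0.001, 0.001]
contact_force: [-5.1, 4.7, 18.8]
gripper_width: 59.2
```

```bash
python3 - <<'E'
from h import *
st()
E
```

```text
22.3 [ 514.  -330.1   47.8] tiltfix rx,ry [np.float64(0.0019), np.float64(0.0024)] toolyYaw 73.74 F [-5.1  4.7 18.8] w 59.2
```

Emit:
servo_tool:
  turn:
    - [0,0,0]
    - [0,0.001,0]
    - [0,0.001,0]
    - [0,0.001,0]
    - [0,0,0]
  dp:
    - [0,0,0]
    - [0,0,0]
    - [0,0,0]
    - [0,0,0]
    - [0,0,0.03]
  fingers: [0.066,0.074,0.08,0.08,0.08]

```text
clock: 22.92
position: [513.2, -329.9, 76.1]
ee_rot: [0.141, 0.99, -0.001, -0.002]
contact_force: [-0.2, -0.3, 0.2]
gripper_width: 79.7
```

Emit:
servo_tool:
  turn:
    - [0,0,0]
    - [0,0,0]
    - [0,0,0]
    - [0,0,0]
    - [0,0,0]
  dp:
    - [0,0,0.05]
    - [0,0,0.04]
    - [0,0,0]
    - [0,0,0]
    - [0,0,0]
  fingers: [0.0854,0.0854,0.0854,0.0854,0.0854]

```text
clock: 23.55
position: [513.0, -329.9, 169.1]
ee_rot: [0.141, 0.99, -0.001, -0.002]
contact_force: [0.6, 0.2, -0.3]
gripper_width: 85.6
```

```bash
python3 - <<'E'
from h import *
st(); d,T=cam('side'); save(d,'side9.png'); d,T=cam('wrist'); save(d,'wrist9.png')
a=cv2.imread('pics/side9.png'); b=cv2.imread('pics/wrist9.png'); cv2.imwrite('pics/c9.png',np.hstack([b[:,90:480],cv2.resize(a[220:405,260:440],None,fx=2.27,fy=2.27)]))
E
```

```text
23.55 [ 513.  -329.9  169.1] tiltfix rx,ry [np.float64(0.0012), np.float64(-0.0041)] toolyYaw 73.74 F [ 0.6  0.2 -0.3] w 85.6
```

View pics/c9.png

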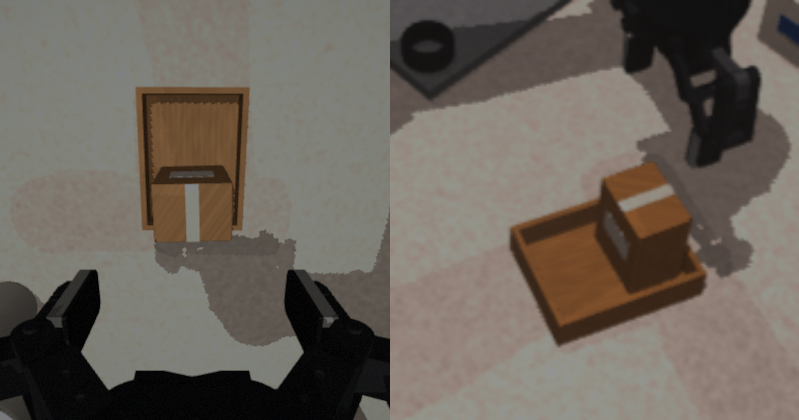

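```bash
python3 - <<'E'
from h import *
C=cam('wrist')
ob=[(*C,l,u+90,v) for l,u,v in [((-63,-47,30),136.5,88),((-63,47,30),249,87),((63,-47,30),144,230),((63,47,30),242,229.5)]]
p,r=fit(ob,[482,-317,-.29]); print(p,r.round(1).tolist())
u=np.array([np.cos(p[2]),np.sin(p[2]),0]); v=np.array([-u[1],u[0],0])
for z,x,y in [(84,153,183),(84,231,181),(84,232,240),(84,155,241),(4,163,166),(4,225,166)]:
    q=toz(*C,x+90,y,z); print(q.round(1),round((q-[p[0],p[1],0])@u,1),round((q-[p[0],p[1],0])@v,1))
E
```

```text
[ 4.81614878e+02 -3.21300749e+02 -2.78139983e-01] [[-1.0, -0.7], [0.8, -0.2], [-0.9, 0.6], [1.1, 0.8]]
[ 478.9 -350.6   84. ] 5.4 -29.0
[ 493.2 -295.9   84. ] 4.2 27.6
[ 538.2 -306.4   84. ] 50.3 29.8
[ 522.5 -363.4   84. ] 50.9 -29.3
[ 479.8 -350.8    4. ] 6.4 -28.8
[ 496.5 -293.3    4. ] 6.6 31.0
```

Emit:
servo_tool:
  turn:
    - [0,0,0]
    - [0,0,0.1]
    - [0,0,0.1]
    - [0,0,0.1]
    - [0,0,0.1]
  dp:
    - [0.005,0.04,0]
    - [0.015,0.055,0]
    - [0.015,0.055,0]
    - [0.015,0.055,0]
    - [0.015,0.055,0]
  fingers: [0.0854,0.0854,0.0854,0.0854,0.0854]

```text
clock: 24.32
position: [577.2, -66.4, 165.2]
ee_rot: [-0.06, 0.998, -0.002, -0.005]
contact_force: [-0.5, -0.8, 0.0]
gripper_width: 85.1
```

Emit:
servo_tool:
  turn:
    - [0,0,0]
    - [0,0,0]
    - [0,0,0]
    - [0,0,0]
    - [0,0,0]
  dp:
    - [0.015,0.05,0]
    - [0.015,0.045,0]
    - [0.01,0.03,0]
    - [0.005,0.02,0]
    - [0,0,0]
  fingers: [0.0854,0.0854,0.0854,0.0854,0.0854]

```text
clock: 24.95
position: [622.7, 87.5, 161.6]
ee_rot: [-0.064, 0.998, -0.003, -0.007]
contact_force: [0.1, -0.9, -0.3]
gripper_width: 85.2
```

Emit:
servo_tool:
  turn:
    - [0,0,0]
    - [0,0,0]
    - [0,0,0]
    - [0,0,0]
    - [0,0,0]
  dp:
    - [0,0,0]
    - [0,0,0]
    - [0,0,0]
    - [0,0,0]
    - [0,0,0]
  fingers: [0.0854,0.0854,0.0854,0.0854,0.0854]

```text
clock: 25.58
position: [621.8, 83.9, 161.7]
ee_rot: [-0.062, 0.998, -0.003, -0.008]
contact_force: [0.8, 0.6, -0.2]
gripper_width: 85.7
```

```bash
python3 - <<'E'
from h import *
st(); d,T=cam('wrist'); save(d,'wrist10.png')
for q in ['smallbox_c']:
  for r in regions_of(q,'wrist')[:2]: print(q,r['score'],r['box'])
E
```

```text
25.57 [621.8  83.9 161.7] tiltfix rx,ry [np.float64(0.0069), np.float64(-0.0157)] toolyYaw 97.06 F [ 0.8  0.6 -0.2] w 85.7
smallbox_c 0.7 [242.8, 176.0, 62.4, 78.0]
```

Emit:
servo_tool:
  turn:
    - [0.006,-0.012,0]
    - [0,0,0]
    - [0,0,0]
    - [0,0,0]
    - [0,0,0]
  dp:
    - [0.005,-0.006,-0.01]
    - [0,0,-0.015]
    - [0,0,-0.01]
    - [0,0,0]
    - [0,0,0]
  fingers: [0.0854,0.0854,0.0854,0.0854,0.0854]

```text
clock: 26.3
position: [626.5, 77.4, 122.9]
ee_rot: [-0.062, 0.998, -0.0, -0.003]
contact_force: [-0.2, 0.1, 0.2]
gripper_width: 85.3
```

```bash
python3 - <<'E'
from h import *
s=st(); d,T=cam('wrist'); save(d,'wrist11.png')
for r in regions_of('smallbox_c','wrist')[:1]:
    m=r['region']; print(r['score'],r['box'])
    b=r['box']; ys,xs=np.nonzero(m); k=ys>b[1]+b[3]-30
    x0,x1=np.percentile(xs[k],[1,99]); y1=b[1]+b[3]; print(x0,x1)
    print(toz(d,T,(x0+x1)/2,y1,76), 'tcp axis',proj(d,T,(*s['position'][:2],76)))
E
```

```text
26.3 [626.5  77.4 122.9] tiltfix rx,ry [np.float64(0.0012), np.float64(-0.0053)] toolyYaw 97.06 F [-0.2  0.1  0.2] w 85.3
0.82 [245.3, 180.5, 75.1, 90.6]
246.0 315.0
[650.18523466  78.49701741  76.        ] tcp axis (np.float64(283.37231236087064), np.float64(237.79006736340384))
```

Emit:
servo_tool:
  turn:
    - [0,-0.003,0]
    - [0,0,0]
    - [0,0,0]
    - [0,0.001,0]
    - [0,0.001,0]
  dp:
    - [0,-0.001,-0.025]
    - [0,0,-0.03]
    - [0,0,-0.02]
    - [0,0,-0.007]
    - [0,0,0]
  fingers: [0.0854,0.0854,0.0854,0.0854,0.0854]

```text
clock: 27.02
position: [629.1, 77.6, 42.9]
ee_rot: [-0.062, 0.998, 0.001, 0.002]
contact_force: [-0.2, -0.7, 1.0]
gripper_width: 85.5
```

Emit:
servo_tool:
  turn:
    - [0,0.001,0]
    - [0,0.001,0]
    - [0,0.001,0]
    - [0,0.001,0]
    - [0,0.001,0]
  dp:
    - [0,0,-0.0005]
    - [0,0,-0.0005]
    - [0,0,-0.0005]
    - [0,0,-0.0005]
    - [0,0,0]
  fingers: [0.065,0.052,0.045,0.035,0.035]

```text
clock: 27.65
position: [631.0, 78.1, 44.3]
ee_rot: [-0.062, 0.998, 0.001, 0.002]
contact_force: [0.1, -0.1, -0.5]
gripper_width: 45.7
```

```bash
python3 -c "
from h import *
st()"
```

```text
27.65 [631.   78.1  44.3] tiltfix rx,ry [np.float64(-0.0029), np.float64(0.0045)] toolyYaw 97.16 F [ 0.1 -0.1 -0.5] w 45.7
```

Emit:
servo_tool:
  turn:
    - [0,0,0]
    - [0,0,0]
    - [0,0,0]
    - [0,0,-0.1]
    - [0,0,-0.1]
  dp:
    - [0,0,0.03]
    - [0,0,0.05]
    - [-0.01,-0.03,0.04]
    - [-0.02,-0.05,0]
    - [-0.025,-0.055,0]
  fingers: [0.035,0.035,0.035,0.035,0.035]

```text
clock: 28.28
position: [574.0, -56.8, 163.6]
ee_rot: [0.038, 0.999, 0.001, 0.0]
contact_force: [0.3, -1.0, -2.1]
gripper_width: 45.3
```

Emit:
servo_tool:
  turn:
    - [0,0,-0.1]
    - [0,0,-0.1]
    - [0,0,0]
    - [0,0,0]
    - [0,0,0]
  dp:
    - [-0.025,-0.055,0]
    - [-0.025,-0.055,0]
    - [-0.025,-0.055,0]
    - [-0.02,-0.04,0]
    - [-0.01,-0.02,0]
  fingers: [0.035,0.035,0.035,0.035,0.035]

```text
clock: 28.9
position: [462.0, -289.2, 161.5]
ee_rot: [0.143, 0.99, 0.002, -0.001]
contact_force: [0.5, 0.5, -0.9]
gripper_width: 45.8
```

Emit:
servo_tool:
  turn:
    - [0,0,0]
    - [0,0,0]
    - [0,0,0]
    - [0,0,0]
    - [0,0,0]
  dp:
    - [0,0,0]
    - [0,0,0]
    - [0,0,0]
    - [0,0,0]
    - [0,0,0]
  fingers: [0.035,0.035,0.035,0.035,0.035]

```text
clock: 29.52
position: [461.9, -287.9, 160.2]
ee_rot: [0.143, 0.99, 0.003, -0.002]
contact_force: [-0.2, 0.2, -2.1]
gripper_width: 45.8
```

```bash
python3 -c "
from h import *
st()"
```

```text
29.52 [ 461.9 -287.9  160.2] tiltfix rx,ry [np.float64(-0.0064), np.float64(-0.0032)] toolyYaw 73.61 F [-0.2  0.2 -2.1] w 45.8
```

Emit:
servo_tool:
  turn:
    - [-0.004,0,0]
    - [0,-0.004,0]
    - [0,0,0]
    - [0,0,0]
    - [0,0,0]
  dp:
    - [-0.002,-0.014,-0.02]
    - [-0.002,-0.0125,-0.025]
    - [0,0,-0.015]
    - [0,0,0]
    - [0,0,0]
  fingers: [0.035,0.035,0.035,0.035,0.035]

```text
clock: 30.15
position: [460.2, -313.7, 100.3]
ee_rot: [0.141, 0.99, 0.001, 0.002]
contact_force: [-0.2, -0.9, -1.8]
gripper_width: 45.6
```

```bash
python3 - <<'E'
from h import *
st(); d,T=cam('wrist'); save(d,'wrist12.png'); d,T=cam('side'); save(d,'side12.png');st()
a=cv2.imread('pics/side12.png'); b=cv2.imread('pics/wrist12.png'); cv2.imwrite('pics/c12.png',np.hstack([b[:,90:480],cv2.resize(a[220:405,260:440],None,fx=2.27,fy=2.27)]))
E
```

```text
30.15 [ 460.2 -313.7  100.3] tiltfix rx,ry [np.float64(-0.0006), np.float64(0.0046)] toolyYaw 73.83 F [-0.2 -0.9 -1.8] w 45.6
30.25 [ 460.2 -313.7  100.5] tiltfix rx,ry [np.float64(-0.0007), np.float64(0.005)] toolyYaw 73.82 F [-0.3 -0.2 -2. ] w 45.4
```

View pics/c12.png

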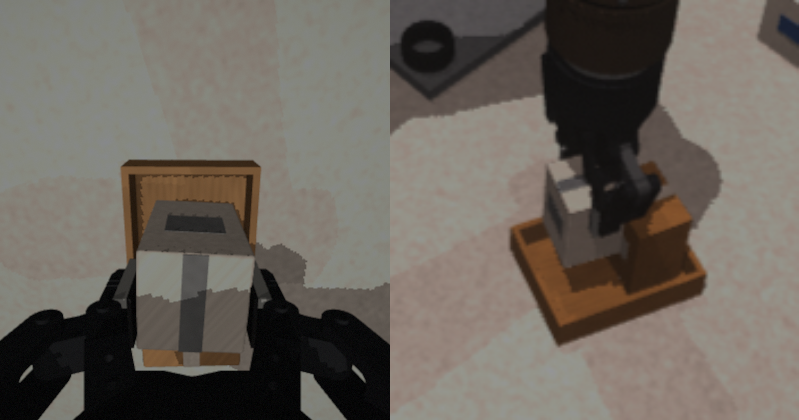

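```bash
python3 - <<'E'
from h import *
C=cam('wrist'); s=st()
y=-.287;u=np.array([np.cos(y),np.sin(y),0]); v=np.array([-u[1],u[0],0]); c=np.array([481.8,-321,0])
for n,z,a,b in [('rim',30,280.5,161.5),('foot',60,285,201.5),('top',132,285,251),('toprear',132,285,349)]:
    q=toz(*C,a,b,z); print(n,round((q-c)@u,1),round((q-c)@v,1))
q=s['position'];print((q-c)@u,(q-c)@v)
E
```

```text
30.3 [ 460.1 -313.7  100.5] tiltfix rx,ry [np.float64(-0.0007), np.float64(0.0051)] toolyYaw 73.81 F [ 0.1  0.  -0.7] w 45.2
rim -66.8 -1.1
foot -47.9 1.7
top -49.4 0.9
toprear -4.0 1.3
-22.855054374996296 0.8465748752102666
```

Emit:
servo_tool:
  turn:
    - [0,0.001,0]
    - [0,0.001,0]
    - [0,0.001,0]
    - [0,0.001,0]
    - [0,0.001,0]
  dp:
    - [-0.0015,-0.001,-0.012]
    - [0,0,-0.018]
    - [0,0,-0.015]
    - [0,0,-0.006]
    - [0,0,-0.002]
  fingers: [0.035,0.035,0.035,0.035,0.035]

```text
clock: 30.92
position: [458.9, -314.8, 45.6]
ee_rot: [0.141, 0.99, 0.0, 0.001]
contact_force: [0.3, -0.5, -1.2]
gripper_width: 45.8
```

```bash
python3 - <<'E'
from h import *
st()
E
```

```text
30.93 [ 458.9 -314.8   45.6] tiltfix rx,ry [np.float64(0.0001), np.float64(0.0019)] toolyYaw 73.83 F [ 0.3 -0.5 -1.2] w 45.8
```

Emit:
servo_tool:
  turn:
    - [0,0,0]
    - [0,0,0]
    - [0,0,0]
    - [0,0,0]
    - [0,0,0]
  dp:
    - [0,0,-0.0015]
    - [0,0,-0.0015]
    - [0,0,-0.0005]
    - [0,0,0]
    - [0,0,0]
  fingers: [0.035,0.035,0.035,0.035,0.035]

```text
clock: 31.55
position: [460.0, -315.2, 44.8]
ee_rot: [0.14, 0.99, -0.0, 0.003]
contact_force: [0.0, 0.5, -1.1]
gripper_width: 46.0
```

```bash
python3 - <<'E'
from h import *
st()
E
```

```text
31.55 [ 460.  -315.2   44.8] tiltfix rx,ry [np.float64(0.0017), np.float64(0.005)] toolyYaw 73.89 F [ 0.   0.5 -1.1] w 46.0
```

Emit:
servo_tool:
  turn:
    - [0,0.001,0]
    - [0,0.001,0]
    - [0,0.001,0]
    - [0,0.001,0]
    - [0,0.001,0]
  dp:
    - [0,0,-0.0015]
    - [0,0,-0.0015]
    - [0,0,-0.0015]
    - [0,0,-0.001]
    - [0,0,-0.001]
  fingers: [0.035,0.035,0.035,0.035,0.035]

```text
clock: 32.17
position: [460.4, -315.5, 44.3]
ee_rot: [0.139, 0.99, -0.002, 0.0]
contact_force: [-2.2, 3.0, 6.8]
gripper_width: 45.9
```

```bash
python3 - <<'E'
from h import *
st()
E
```

```text
32.17 [ 460.4 -315.5   44.3] tiltfix rx,ry [np.float64(0.0033), np.float64(0.0)] toolyYaw 74.05 F [-2.2  3.   6.8] w 45.9
```

Emit:
servo_tool:
  turn:
    - [0,0,0]
    - [0,0.001,0]
    - [0,0.001,0]
    - [0,0,0]
    - [0,0,0]
  dp:
    - [0,0,-0.0005]
    - [0,0,-0.0005]
    - [0,0,0]
    - [0,0,0]
    - [0,0,0.03]
  fingers: [0.055,0.065,0.075,0.075,0.075]

```text
clock: 32.8
position: [459.3, -315.1, 71.0]
ee_rot: [0.139, 0.99, -0.001, -0.003]
contact_force: [1.1, -0.8, 0.6]
gripper_width: 75.5
```

Emit:
servo_tool:
  turn:
    - [0,0,0]
    - [0,0,0]
    - [0,0,0]
    - [0,0,0]
    - [0,0,0]
  dp:
    - [0,0,0.05]
    - [0,0,0.05]
    - [0,0,0.03]
    - [0,0,0]
    - [0,0,0]
  fingers: [0.0854,0.0854,0.0854,0.0854,0.0854]

```text
clock: 33.42
position: [459.0, -315.1, 205.9]
ee_rot: [0.139, 0.99, -0.001, -0.002]
contact_force: [0.5, -0.0, -1.2]
gripper_width: 85.2
```

```bash
python3 - <<'E'
from h import *
st(); d,T=cam('wrist'); save(d,'wrist13.png'); d,T=cam('side'); save(d,'side13.png')
a=cv2.imread('pics/side13.png'); b=cv2.imread('pics/wrist13.png'); cv2.imwrite('pics/c13.png',np.hstack([b[:,90:480],cv2.resize(a[220:405,260:440],None,fx=2.27,fy=2.27)]))
E
```

```text
33.42 [ 459.  -315.1  205.9] tiltfix rx,ry [np.float64(0.0023), np.float64(-0.0051)] toolyYaw 74.03 F [ 0.5 -0.  -1.2] w 85.2
```

View pics/c13.png

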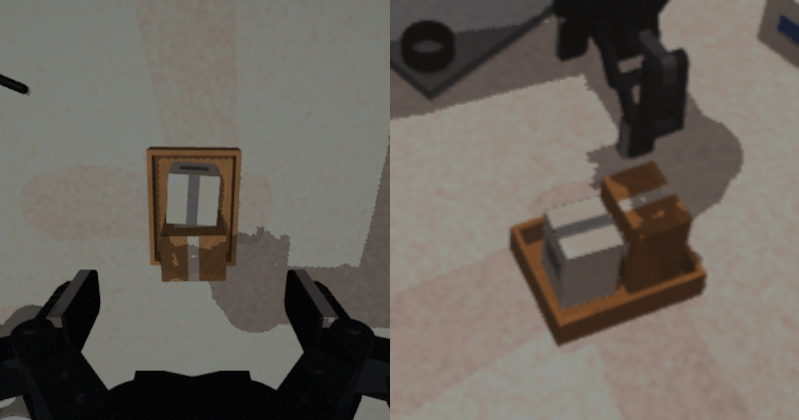

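Emit:
servo_tool:
  turn:
    - [0,0,0.075]
    - [0,0,0.075]
    - [0,0,0.075]
    - [0,0,0.075]
    - [0,0,0.075]
  dp:
    - [0,0.04,0.01]
    - [0,0.055,0.005]
    - [0,0.055,0]
    - [0,0.055,0]
    - [0,0.055,0]
  fingers: [0.0854,0.0854,0.0854,0.0854,0.0854]

```text
clock: 34.15
position: [456.0, -51.0, 213.8]
ee_rot: [-0.05, 0.999, -0.003, -0.009]
contact_force: [0.8, 0.1, -0.0]
gripper_width: 85.3
```

Emit:
servo_tool:
  turn:
    - [0,0,0]
    - [0,0,0]
    - [0,0,0]
    - [0,0,0]
    - [0,0,0]
  dp:
    - [0,0.055,0]
    - [0,0.055,0]
    - [0,0.055,0]
    - [0,0.05,0]
    - [0,0.04,0]
  fingers: [0.0854,0.0854,0.0854,0.0854,0.0854]

```text
clock: 34.78
position: [452.3, 212.3, 208.4]
ee_rot: [-0.052, 0.999, -0.005, -0.014]
contact_force: [-0.1, -0.5, 1.0]
gripper_width: 85.5
```

Emit:
servo_tool:
  turn:
    - [0,0,0]
    - [0,0,0]
    - [0,0,0]
    - [0,0,0]
    - [0,0,0]
  dp:
    - [0,0.03,0]
    - [0,0.02,0]
    - [0,0,0]
    - [0,0,0]
    - [0,0,0]
  fingers: [0.0854,0.0854,0.0854,0.0854,0.0854]

```text
clock: 35.4
position: [450.5, 263.8, 203.9]
ee_rot: [-0.053, 0.998, -0.009, -0.017]
contact_force: [0.4, -1.1, -0.1]
gripper_width: 85.2
```

```bash
python3 -c "
from h import *
st()"
```

```text
35.4 [450.5 263.8 203.9] tiltfix rx,ry [np.float64(0.0189), np.float64(-0.0333)] toolyYaw 96.05 F [ 0.4 -1.1 -0.1] w 85.2
```

Straighten the tilt, centre over the canister, settle, look.

Emit:
servo_tool:
  turn:
    - [0.014,-0.025,0]
    - [0,0,-0.008]
    - [0,0,0]
    - [0,0,0]
    - [0,0,0]
  dp:
    - [-0.007,0.011,0]
    - [-0.007,0.011,0]
    - [0,0,0]
    - [0,0,0]
    - [0,0,0]
  fingers: [0.0854,0.0854,0.0854,0.0854,0.0854]

```text
clock: 36.02
position: [435.4, 286.3, 204.6]
ee_rot: [-0.048, 0.999, -0.001, -0.003]
contact_force: [-0.2, 1.3, -0.1]
gripper_width: 85.3
```

```bash
cat >> h.py <<'E'
def circ(C,x,y,z,rad):
    u,v=proj(*C,(x,y,z)); u2,_=proj(*C,(x,y+rad,z)); r=abs(u2-u)
    im=cv2.GaussianBlur(cv2.cvtColor(C[0]['img'],cv2.COLOR_RGB2GRAY),(5,5),1)
    x0,y0=int(u-r*1.6),max(0,int(v-r*1.6)); h=cv2.HoughCircles(im[y0:int(v+r*1.6),max(0,x0):int(u+r*1.6)],cv2.HOUGH_GRADIENT,1,10,param1=80,param2=12,minRadius=int(r*.9),maxRadius=int(r*1.1))
    print('pred',u,v,r)
    if h is not None:
        for a,b,c in h[0][:3]: print('circle',a+max(0,x0),b+y0,c,toz(*C,a+max(0,x0),b+y0,z).round(1))
E
python3 - <<'E'
from h import *
s=st(); C=cam('wrist'); save(C[0],'wrist14.png'); circ(C,434,286,154,27.5)
print([r['box'] for r in search_frame('canister_c','wrist')[:1]],[r['box'] for r in search_frame('tallbox_c','wrist')[:1]])
E
```

```text
36.02 [435.4 286.3 204.6] tiltfix rx,ry [np.float64(0.0028), np.float64(-0.0059)] toolyYaw 95.47 F [-0.2  1.3 -0.1] w 85.3
pred 283.2477336830204 233.59034772064967 42.06650638019107
circle 270.5 227.5 40.7 [430.6 277.4 154. ]
[[227.1, 156.7, 86.7, 110.0]] [[221.7, 258.3, 71.8, 116.9]]
```

View pics/wrist14.png

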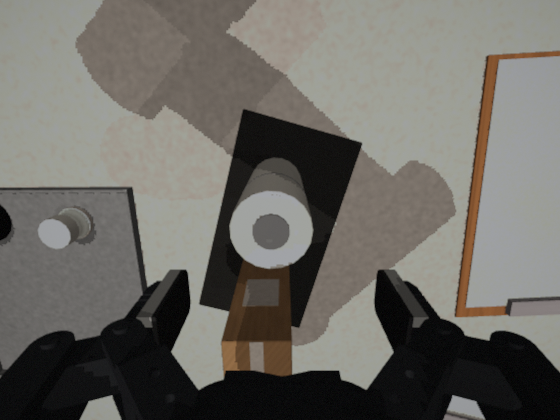

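```bash
python3 - <<'E'
from h import *
s=st()
for c in ['side','scene']:
    C=cam(c); save(C[0],c+'14.png')
    for q,w in [('canister_c',(431.5,277.5)),('canister_c',(434,286)),('tallbox_c',(544,277))]:
        print(c,q,[np.round(r['box']).tolist() for r in search_frame(q,c)[:1]],'pred foot/top',np.round(proj(*C,(*w,4)),1),np.round(proj(*C,(*w,154)),1))
a=cv2.imread('pics/side14.png'); b=cv2.imread('pics/scene14.png'); cv2.imwrite('pics/c14.png',np.hstack([cv2.resize(a[110:250,110:260],None,fx=2.6,fy=2.6),cv2.resize(b[130:270,350:500],None,fx=2.6,fy=2.6)]))
E
```

```text
36.17 [435.5 286.1 204.6] tiltfix rx,ry [np.float64(0.0029), np.float64(-0.006)] toolyYaw 95.45 F [ 0.4 -0.3 -0.2] w 85.1
side canister_c [] pred foot/top [179.8 184.7] [169.4 135.5]
side canister_c [] pred foot/top [179.1 182.7] [168.7 133.5]
side tallbox_c [[202.0, 111.0, 28.0, 64.0]] pred foot/top [217.7 168.3] [211.  119.7]
scene canister_c [[411.0, 126.0, 50.0, 67.0]] pred foot/top [424.6 183.4] [447.5 132.7]
scene canister_c [[411.0, 126.0, 50.0, 67.0]] pred foot/top [428.7 184.7] [452.3 134.1]
scene tallbox_c [[415.0, 169.0, 56.0, 69.0]] pred foot/top [427.2 226.7] [452.8 179.1]
```

View pics/c14.png

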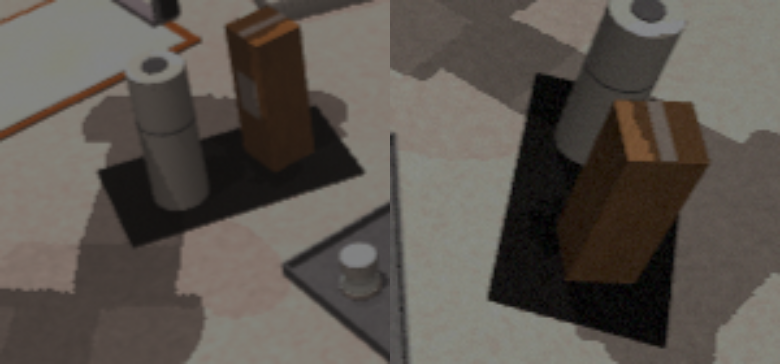

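Emit:
servo_tool:
  turn:
    - [0.002,-0.006,0]
    - [0,0,0]
    - [0,0,0]
    - [0,0,0]
    - [0,0,0]
  dp:
    - [-0.004,-0.008,0]
    - [0,0,-0.02]
    - [0,0,-0.015]
    - [0,0,0]
    - [0,0,0]
  fingers: [0.0854,0.0854,0.0854,0.0854,0.0854]

```text
clock: 37.2
position: [430.5, 276.4, 169.9]
ee_rot: [-0.048, 0.999, 0.0, 0.001]
contact_force: [0.2, -0.6, 0.5]
gripper_width: 85.4
```

```bash
python3 - <<'E'
from h import *
s=st(); C=cam('wrist'); save(C[0],'wrist15.png'); circ(C,431.5,278,154,27.5); st()
E
```

```text
37.2 [430.5 276.4 169.9] tiltfix rx,ry [np.float64(-0.0004), np.float64(0.0019)] toolyYaw 95.46 F [ 0.2 -0.6  0.5] w 85.4
pred 286.27495751797056 260.9071123344044 49.775384057912106
circle 286.5 256.5 49.0 [428.8 277.9 154. ]
circle 284.5 267.5 50.1 [435.6 277.4 154. ]
37.25 [430.5 276.4 170. ] tiltfix rx,ry [np.float64(-0.0005), np.float64(0.0019)] toolyYaw 95.45 F [ 0.4 -0.7  0.4] w 85.4
```

Emit:
servo_tool:
  turn:
    - [0,0,0]
    - [0,0.001,0]
    - [0,0.001,0]
    - [0,0.001,0]
    - [0,0.001,0]
  dp:
    - [0,0.0013,-0.01]
    - [0,0,-0.02]
    - [0,0,-0.02]
    - [0,0,-0.005]
    - [0,0,0]
  fingers: [0.0854,0.0854,0.0854,0.0854,0.0854]

```text
clock: 37.88
position: [431.1, 278.7, 114.2]
ee_rot: [-0.048, 0.999, 0.002, 0.0]
contact_force: [-0.2, 0.2, 0.4]
gripper_width: 85.7
```

Emit:
servo_tool:
  turn:
    - [0,0.001,0]
    - [0,0.001,0]
    - [0,0.001,0]
    - [0,0.001,0]
    - [0,0.001,0]
  dp:
    - [0,0,-0.0005]
    - [0,0,-0.0005]
    - [0,0,-0.0005]
    - [0,0,-0.0005]
    - [0,0,0]
  fingers: [0.075,0.06,0.05,0.04,0.04]

```text
clock: 38.5
position: [432.3, 279.5, 114.8]
ee_rot: [-0.048, 0.999, 0.003, -0.001]
contact_force: [0.0, -0.1, 0.2]
gripper_width: 53.4
```

```bash
python3 - <<'E'
from h import *
s=st(); C=cam('wrist'); save(C[0],'wrist16.png'); circ(C,431.5,278,154,27.5)
E
```

```text
38.5 [432.3 279.5 114.8] tiltfix rx,ry [np.float64(-0.0063), np.float64(-0.0014)] toolyYaw 95.5 F [ 0.  -0.1  0.2] w 53.4
pred 281.2420676259772 321.4998662571086 71.25883670496171
circle 282.5 335.5 73.8 [437.8 279.1 154. ]
circle 281.5 307.5 75.2 [425.3 277.5 154. ]
circle 282.5 318.5 69.6 [430.1 278.3 154. ]
```

Emit:
servo_tool:
  turn:
    - [0,0,0]
    - [0,0,0]
    - [0,0,0]
    - [0,0,0]
    - [0,0,0]
  dp:
    - [0,0,0.03]
    - [0,0,0.04]
    - [0,0,0.04]
    - [0,-0.03,0]
    - [0,-0.045,0]
  fingers: [0.04,0.04,0.04,0.04,0.04]

```text
clock: 39.17
position: [428.8, 203.6, 221.9]
ee_rot: [-0.049, 0.999, 0.001, -0.006]
contact_force: [-0.1, -0.4, -3.0]
gripper_width: 53.7
```

Emit:
servo_tool:
  turn:
    - [0,0,0]
    - [0,0,0]
    - [0,0,0]
    - [0,0,0]
    - [0,0,0]
  dp:
    - [0.01,-0.05,0]
    - [0.03,-0.045,0]
    - [0.04,-0.04,0]
    - [0.03,-0.03,0]
    - [0.015,-0.015,0]
  fingers: [0.04,0.04,0.04,0.04,0.04]

```text
clock: 39.8
position: [552.0, 16.9, 216.7]
ee_rot: [-0.048, 0.999, 0.003, -0.01]
contact_force: [-0.8, -0.5, -2.7]
gripper_width: 53.8
```

Emit:
servo_tool:
  turn:
    - [0,0,0]
    - [0,0,0]
    - [0,0,0]
    - [0,0,0]
    - [0,0,0]
  dp:
    - [0,0,0]
    - [0,0,0]
    - [0,0,0]
    - [0,0,0]
    - [0,0,0]
  fingers: [0.04,0.04,0.04,0.04,0.04]

```text
clock: 40.42
position: [549.7, 17.9, 213.7]
ee_rot: [-0.048, 0.999, 0.003, -0.013]
contact_force: [-0.1, -0.1, -2.7]
gripper_width: 53.8
```

```bash
python3 -c "
from h import *
st()"
```

```text
40.42 [549.7  17.9 213.7] tiltfix rx,ry [np.float64(-0.0054), np.float64(-0.0262)] toolyYaw 95.49 F [-0.1 -0.1 -2.7] w 53.8
```

Emit:
servo_tool:
  turn:
    - [0,-0.01,0]
    - [0,-0.008,0]
    - [0,0,0]
    - [0,0,0]
    - [0,0,0]
  dp:
    - [0.012,-0.018,-0.02]
    - [0.012,-0.018,-0.025]
    - [0,0,-0.015]
    - [0,0,0]
    - [0,0,0]
  fingers: [0.04,0.04,0.04,0.04,0.04]

```text
clock: 41.05
position: [574.8, -16.6, 154.7]
ee_rot: [-0.05, 0.999, 0.003, -0.001]
contact_force: [0.1, -0.0, -2.9]
gripper_width: 53.8
```

```bash
python3 -c "
from h import *
st(); C=cam('wrist'); save(C[0],'wrist17.png'); s=st(); circ(C,s['position'][0]-1,s['position'][1]-1,s['position'][2]+39,27.5)
"
```

```text
41.05 [574.8 -16.6 154.7] tiltfix rx,ry [np.float64(-0.0065), np.float64(-0.0028)] toolyYaw 95.72 F [ 0.1 -0.  -2.9] w 53.8
41.1 [574.7 -16.5 154.7] tiltfix rx,ry [np.float64(-0.0067), np.float64(-0.0029)] toolyYaw 95.72 F [ 0.3  0.1 -3.9] w 53.6
pred 282.7257000734533 320.4264590870075 71.13273446320147
circle 283.5 335.5 73.8 [580.5 -16.5 193.7]
circle 281.5 307.5 74.1 [568.  -18.6 193.7]
circle 284.5 291.5 76.3 [561.1 -18.2 193.7]
```

Emit:
servo_tool:
  turn:
    - [0,0.001,0]
    - [0,0.001,0]
    - [0,0.001,0]
    - [0,0.001,0]
    - [0,0.001,0]
  dp:
    - [0.0,-0.002,-0.01]
    - [0,0,-0.014]
    - [0,0,-0.008]
    - [0,0,-0.004]
    - [0,0,-0.001]
  fingers: [0.04,0.04,0.04,0.04,0.04]

```text
clock: 41.72
position: [574.8, -17.9, 116.2]
ee_rot: [-0.05, 0.999, 0.004, -0.003]
contact_force: [-0.7, 0.5, -3.1]
gripper_width: 53.5
```

```bash
cat >> h.py <<'E'
def shift(a,b,box,pad=8,m=None):
    # where patch of image a (box x0,y0,x1,y1) is found in b: subpixel shift
    x0,y0,x1,y1=box; g=lambda n: cv2.GaussianBlur(cv2.cvtColor(cv2.imread(n),cv2.COLOR_BGR2GRAY),(3,3),.8)
    A=g(a)[y0:y1,x0:x1]; B=g(b)[y0-pad:y1+pad,x0-pad:x1+pad]
    r=cv2.matchTemplate(B,A,cv2.TM_CCOEFF_NORMED); _,v,_,(x,y)=cv2.minMaxLoc(r)
    def sub(f): d=f[0]-2*f[1]+f[2]; return .5*(f[0]-f[2])/d if d else 0
    dx=sub(r[y,x-1:x+2]) if 0<x<2*pad else 0; dy=sub(r[y-1:y+2,x]) if 0<y<2*pad else 0
    return round(x+dx-pad,2),round(y+dy-pad,2),round(float(v),3)
E
python3 - <<'E'
from h import *
s=st(); C=cam('side'); save(C[0],'side18.png')
print('foot',proj(*C,(575,-19.3,4)))
for b in [(276,205,312,236),(278,200,310,234)]: print([shift('pics/side3.png','pics/'+n,b) for n in ['side0.png','side4.png','side18.png']])
# px per mm
p=np.array(proj(*C,(575,-19,4)));print(np.array(proj(*C,(585,-19,4)))-p,np.array(proj(*C,(575,-9,4)))-p)
E
```

```text
41.73 [574.8 -17.9 116.2] tiltfix rx,ry [np.float64(-0.007), np.float64(-0.0065)] toolyYaw 95.78 F [-0.7  0.5 -3.1] w 53.5
foot (np.float64(294.83021629864265), np.float64(224.97577151928783))
[(np.float32(0.83), np.float32(0.64), 0.928), (np.float32(0.11), np.float32(-0.17), 0.994), (np.float32(0.12), np.float32(-0.23), 0.969)]
[(np.float32(1.4), np.float32(0.57), 0.855), (np.float32(0.11), np.float32(-0.13), 0.993), (np.float32(0.1), np.float32(-0.42), 0.958)]
[ 3.40746824 -1.84073154] [-2.62847097 -2.38466606]
```

Emit:
servo_tool:
  turn:
    - [0,-0.003,0]
    - [0,0.001,0]
    - [0,0.001,0]
    - [0,0.001,0]
    - [0,0.001,0]
  dp:
    - [0,0,-0.0015]
    - [0,0,-0.0015]
    - [0,0,-0.0015]
    - [0,0,-0.001]
    - [0,0,-0.0005]
  fingers: [0.04,0.04,0.04,0.04,0.04]

```text
clock: 42.4
position: [576.0, -17.9, 114.9]
ee_rot: [-0.051, 0.999, 0.003, -0.001]
contact_force: [-2.0, -0.1, 2.9]
gripper_width: 53.7
```

```bash
python3 - <<'E'
from h import *
s=st(); C=cam('side'); save(C[0],'side19.png')
for b in [(282,175,310,236),(278,200,310,234)]: print([shift('pics/side3.png','pics/'+n,b) for n in ['side4.png','side19.png']])
E
```

```text
42.4 [576.  -17.9 114.9] tiltfix rx,ry [np.float64(-0.0069), np.float64(-0.003)] toolyYaw 95.87 F [-2.  -0.1  2.9] w 53.7
[(np.float32(0.06), np.float32(-0.01), 0.975), (np.float32(-0.97), np.float32(-0.8), 0.485)]
[(np.float32(0.11), np.float32(-0.13), 0.993), (np.float32(0.22), np.float32(-0.36), 0.964)]
```

Contact with the tray floor, and the side view matches the original. Next: release, rise, and check.

Emit:
servo_tool:
  turn:
    - [0,0,0]
    - [0,0.001,0]
    - [0,0.001,0]
    - [0,0.001,0]
    - [0,0,0]
  dp:
    - [0,0,-0.0005]
    - [0,0,-0.0005]
    - [0,0,-0.0005]
    - [0,0,0]
    - [0,0,0.03]
  fingers: [0.062,0.075,0.0854,0.0854,0.0854]

```text
clock: 43.08
position: [575.9, -18.0, 140.4]
ee_rot: [-0.051, 0.999, 0.003, -0.005]
contact_force: [-0.0, -0.0, -0.3]
gripper_width: 85.5
```

Emit:
servo_tool:
  turn:
    - [0,0,0]
    - [0,0,0]
    - [0,0,0]
    - [0,0,0]
    - [0,0,0]
  dp:
    - [0,0,0.05]
    - [0,0,0.04]
    - [0,0.03,0]
    - [-0.004,0.05,0]
    - [-0.005,0.055,0]
  fingers: [0.0854,0.0854,0.0854,0.0854,0.0854]

```text
clock: 43.7
position: [568.5, 117.1, 236.3]
ee_rot: [-0.048, 0.999, 0.004, -0.001]
contact_force: [0.7, -0.2, 0.2]
gripper_width: 85.4
```

Emit:
servo_tool:
  turn:
    - [0,0,0]
    - [0,0,0]
    - [0,0,0]
    - [0,0,0]
    - [0,0,0]
  dp:
    - [-0.005,0.055,0]
    - [-0.005,0.05,0]
    - [-0.004,0.035,0]
    - [0,0.015,0]
    - [0,0,0]
  fingers: [0.0854,0.0854,0.0854,0.0854,0.0854]

```text
clock: 44.32
position: [553.0, 280.1, 235.8]
ee_rot: [-0.05, 0.999, 0.004, -0.001]
contact_force: [-0.5, -0.6, -0.1]
gripper_width: 85.4
```

Emit:
servo_tool:
  turn:
    - [0,0,0]
    - [0,0,0]
    - [0,0,0]
    - [0,0,0]
    - [0,0,0]
  dp:
    - [0,0,0]
    - [0,0,0]
    - [0,0,0]
    - [0,0,0]
    - [0,0,0]
  fingers: [0.0854,0.0854,0.0854,0.0854,0.0854]

```text
clock: 44.95
position: [553.8, 275.9, 236.2]
ee_rot: [-0.047, 0.999, 0.004, -0.001]
contact_force: [-0.1, -0.1, -0.1]
gripper_width: 85.3
```

```bash
python3 - <<'E'
from h import *
s=st(); C=cam('side'); save(C[0],'side20.png')
for b in [(282,160,310,236),(278,200,310,234),(276,165,312,195)]: print([shift('pics/side3.png','pics/'+n,b) for n in ['side4.png','side20.png']])
p=np.array(proj(*C,(575,-19,154)));print(np.array(proj(*C,(585,-19,154)))-p,np.array(proj(*C,(575,-9,154)))-p)
print('can orig box',[(r['box'],r['score']) for r in search_frame('canister_c','side')[:1]])
W=cam('wrist'); save(W[0],'wrist20.png'); 
for r in regions_of('tallbox_c','wrist')[:2]:
    print(r['score'],r['box'])
E
```

```text
44.95 [553.8 275.9 236.2] tiltfix rx,ry [np.float64(-0.0072), np.float64(-0.0022)] toolyYaw 95.41 F [-0.1 -0.1 -0.1] w 85.3
[(np.float32(0.01), np.float32(0.31), 0.888), (np.float32(0.44), np.float32(-0.45), 0.977)]
[(np.float32(0.11), np.float32(-0.13), 0.993), (np.float32(-0.02), np.float32(-0.12), 0.945)]
[(np.float32(-0.07), np.float32(0.42), 0.874), (np.float32(0.73), np.float32(-0.38), 0.936)]
[ 3.75046226 -1.80573987] [-2.89212255 -2.31331072]
can orig box [([282.5, 167.5, 26.4, 65.7], 0.83)]
0.6 [248.9, 146.9, 71.4, 93.8]
```

```bash
python3 - <<'E'
from h import *
d,T=cam('wrist'); s=st()
r=regions_of('tallbox_c','wrist')[0]; m=r['region']; ys,xs=np.nonzero(m); y1=ys.max()
for y in [y1-5,y1-20,y1-40]:
    x=xs[ys==y]; a,b=toz(d,T,x.min(),y,154),toz(d,T,x.max()+1,y,154); print(y,x.min(),x.max(),a.round(1),b.round(1),(a+b)/2)
q=toz(d,T,(xs.min()+xs.max())/2,y1+1,154);print(q)
e=cv2.minAreaRect(np.stack([xs,ys],1)[ys>y1-50].astype(np.float32));print(e)
S=cam('side'); 
for w in [(544,277)]: print(proj(*S,(*w,154)),[r['box'] for r in search_frame('tallbox_c','side')])
E
```

```text
45.2 [553.7 276.3 236.1] tiltfix rx,ry [np.float64(-0.0071), np.float64(-0.0023)] toolyYaw 95.44 F [ 0.  -0.4 -0.1] w 85.7
235 250 318 [568.4 253.2 154. ] [563.5 305.  154. ] [565.9725755  279.10010096 154.        ]
220 250 318 [556.4 252.4 154. ] [551.6 303.5 154. ] [554.04315967 277.91882107 154.        ]
200 249 319 [541.1 250.6 154. ] [536.2 302.2 154. ] [538.68276222 276.39894482 154.        ]
[570.91937097 278.80573692 154.        ]
((284.0, 215.5), (49.0, 70.0), 90.0)
(np.float64(210.96355078542172), np.float64(119.71993720843858)) [[202.0, 111.2, 30.5, 65.1], [267.4, 226.2, 23.4, 25.3]]
```

Emit:
servo_tool:
  turn:
    - [-0.006,0,0]
    - [0,0,0]
    - [0,0,0]
    - [0,0,0]
    - [0,0,0]
  dp:
    - [-0.007,0.001,-0.02]
    - [0,0,-0.03]
    - [0,0,-0.01]
    - [0,0,0]
    - [0,0,0]
  fingers: [0.0854,0.0854,0.0854,0.0854,0.0854]

```text
clock: 45.98
position: [547.9, 278.3, 177.1]
ee_rot: [-0.048, 0.999, 0.002, 0.001]
contact_force: [0.1, 1.1, 0.2]
gripper_width: 85.3
```

```bash
python3 -c "
from h import *
st()"
```

```text
45.98 [547.9 278.3 177.1] tiltfix rx,ry [np.float64(-0.0032), np.float64(0.002)] toolyYaw 95.49 F [0.1 1.1 0.2] w 85.3
```

Emit:
servo_tool:
  turn:
    - [0,0.001,0]
    - [0,0.001,0]
    - [0,0.001,0]
    - [0,0.001,0]
    - [0,0.001,0]
  dp:
    - [0,-0.001,-0.015]
    - [0,0,-0.025]
    - [0,0,-0.015]
    - [0,0,-0.004]
    - [0,0,0]
  fingers: [0.0854,0.0854,0.0854,0.0854,0.0854]

```text
clock: 46.6
position: [549.0, 277.8, 117.4]
ee_rot: [-0.048, 0.999, 0.003, 0.0]
contact_force: [0.2, -0.7, 0.1]
gripper_width: 85.2
```

Emit:
servo_tool:
  turn:
    - [0,0.001,0]
    - [0,0.001,0]
    - [0,0.001,0]
    - [0,0.001,0]
    - [0,0.001,0]
  dp:
    - [0,0,-0.0005]
    - [0,0,-0.0005]
    - [0,0,-0.0005]
    - [0,0,-0.0005]
    - [0,0,0]
  fingers: [0.075,0.06,0.05,0.04,0.04]

```text
clock: 47.22
position: [550.4, 278.6, 118.0]
ee_rot: [-0.048, 0.999, 0.004, -0.0]
contact_force: [-0.3, 0.2, -0.6]
gripper_width: 51.2
```

```bash
python3 -c "
from h import *
st()"
```

```text
47.23 [550.4 278.6 118. ] tiltfix rx,ry [np.float64(-0.0086), np.float64(-0.0006)] toolyYaw 95.53 F [-0.3  0.2 -0.6] w 51.2
```

Emit:
servo_tool:
  turn:
    - [0,0,0]
    - [0,0,0]
    - [0,0,0]
    - [0,0,0]
    - [0,0,0]
  dp:
    - [0,0,0.03]
    - [0,0,0.04]
    - [0,0,0.03]
    - [0.004,-0.035,0]
    - [0.006,-0.045,0]
  fingers: [0.04,0.04,0.04,0.04,0.04]

```text
clock: 47.85
position: [557.1, 198.5, 215.7]
ee_rot: [-0.05, 0.999, 0.003, -0.005]
contact_force: [1.0, 0.4, -1.9]
gripper_width: 51.1
```

Emit:
servo_tool:
  turn:
    - [0,0,0]
    - [0,0,0]
    - [0,0,0]
    - [0,0,0]
    - [0,0,0]
  dp:
    - [0.006,-0.045,0]
    - [0.004,-0.03,0]
    - [0.002,-0.015,0]
    - [0,0,0]
    - [0,0,0]
  fingers: [0.04,0.04,0.04,0.04,0.04]

```text
clock: 48.48
position: [567.4, 104.3, 212.6]
ee_rot: [-0.048, 0.999, 0.003, -0.007]
contact_force: [0.2, 0.5, -1.8]
gripper_width: 51.3
```

```bash
python3 -c "
from h import *
st()"
```

```text
48.48 [567.4 104.3 212.6] tiltfix rx,ry [np.float64(-0.0062), np.float64(-0.0153)] toolyYaw 95.49 F [ 0.2  0.5 -1.8] w 51.3
```

Emit:
servo_tool:
  turn:
    - [0,-0.005,0.005]
    - [0,-0.004,0]
    - [0,0,0]
    - [0,0,0]
    - [0,0,0]
  dp:
    - [0.002,-0.015,-0.02]
    - [0.002,-0.0155,-0.03]
    - [0,0,-0.02]
    - [0,0,0]
    - [0,0,0]
  fingers: [0.04,0.04,0.04,0.04,0.04]

```text
clock: 49.1
position: [572.6, 79.0, 141.9]
ee_rot: [-0.054, 0.999, 0.004, -0.001]
contact_force: [0.5, 0.7, -1.1]
gripper_width: 51.2
```

```bash
python3 -c "
from h import *
st()"
```

```text
49.1 [572.6  79.  141.9] tiltfix rx,ry [np.float64(-0.0079), np.float64(-0.0027)] toolyYaw 96.24 F [ 0.5  0.7 -1.1] w 51.2
```

Emit:
servo_tool:
  turn:
    - [0,0,-0.005]
    - [0,0.001,0]
    - [0,0.001,0]
    - [0,0.001,0]
    - [0,0.001,0]
  dp:
    - [0,-0.0055,-0.008]
    - [0,0,-0.008]
    - [0,0,-0.005]
    - [0,0,-0.001]
    - [0,0,-0.0005]
  fingers: [0.04,0.04,0.04,0.04,0.04]

```text
clock: 49.72
position: [573.7, 74.2, 120.0]
ee_rot: [-0.052, 0.999, 0.005, -0.001]
contact_force: [-0.5, 1.0, -1.4]
gripper_width: 51.3
```

```bash
python3 - <<'E'
from h import *
s=st(); C=cam('side'); save(C[0],'side21.png'); c=cam('scene'); save(c[0],'scene21.png')
p=np.array(proj(*C,(567,72,4)));print(p,np.array(proj(*C,(577,72,4)))-p,np.array(proj(*C,(567,82,4)))-p,np.array(proj(*C,(567,72,14)))-p)
for b in [(250,165,275,220),(252,175,284,218),(250,185,280,218)]: print(shift('pics/side0.png','pics/side21.png',b))
E
```

```text
49.73 [573.7  74.2 120. ] tiltfix rx,ry [np.float64(-0.0092), np.float64(-0.0032)] toolyYaw 96.01 F [-0.5  1.  -1.4] w 51.3
[269.17712306 205.48369906] [ 3.34923159 -1.68483506] [-2.37466128 -2.17439182] [-0.15304937 -3.0801256 ]
(np.float32(0.14), np.float32(-0.21), 0.897)
(np.float32(0.55), np.float32(-0.19), 0.946)
(np.float32(0.5), np.float32(-0.2), 0.933)
```

Emit:
servo_tool:
  turn:
    - [0,0,-0.002]
    - [0,0.001,0]
    - [0,0.001,0]
    - [0,0.001,0]
    - [0,0.001,0]
  dp:
    - [-0.0015,-0.0003,-0.0015]
    - [0,0,-0.0015]
    - [0,0,-0.0015]
    - [0,0,-0.001]
    - [0,0,-0.0008]
  fingers: [0.04,0.04,0.04,0.04,0.04]

```text
clock: 50.45
position: [572.5, 74.0, 118.1]
ee_rot: [-0.052, 0.999, 0.004, -0.002]
contact_force: [-2.8, -0.5, 4.1]
gripper_width: 51.2
```

```bash
python3 - <<'E'
from h import *
s=st(); C=cam('side'); save(C[0],'side22.png')
for b in [(250,165,275,220),(252,175,284,218),(250,185,280,218)]: print(shift('pics/side0.png','pics/side22.png',b))
E
```

```text
50.45 [572.5  74.  118.1] tiltfix rx,ry [np.float64(-0.0087), np.float64(-0.0049)] toolyYaw 95.97 F [-2.8 -0.5  4.1] w 51.2
(np.float32(-0.17), np.float32(0.05), 0.894)
(np.float32(0.24), np.float32(-0.17), 0.957)
(np.float32(0.18), np.float32(0.02), 0.946)
```

On the floor and matching the original view to sub-pixel. Release with a limited opening, rise, then park clear.

Emit:
servo_tool:
  turn:
    - [0,0,0]
    - [0,0.001,0]
    - [0,0.001,0]
    - [0,0,0]
    - [0,0,0]
  dp:
    - [0,0,-0.0005]
    - [0,0,-0.0005]
    - [0,0,-0.0005]
    - [0,0,0]
    - [0,0,0.02]
  fingers: [0.058,0.066,0.074,0.074,0.074]

```text
clock: 51.12
position: [572.4, 73.8, 133.9]
ee_rot: [-0.052, 0.999, 0.004, -0.004]
contact_force: [-0.5, -0.0, 0.9]
gripper_width: 74.1
```

Emit:
servo_tool:
  turn:
    - [0,0,0]
    - [0,0,0]
    - [0,0,0]
    - [0,0,0]
    - [0,0,0]
  dp:
    - [0,0,0.04]
    - [0,0,0.05]
    - [0,0,0.03]
    - [-0.04,0,0.02]
    - [-0.04,0,0]
  fingers: [0.074,0.074,0.074,0.074,0.074]

```text
clock: 51.75
position: [492.8, 73.8, 277.9]
ee_rot: [-0.051, 0.999, 0.004, -0.004]
contact_force: [-0.1, 0.2, 0.3]
gripper_width: 74.0
```

Emit:
servo_tool:
  turn:
    - [0,0,0]
    - [0,0,0]
    - [0,0,0]
    - [0,0,0]
    - [0,0,0]
  dp:
    - [0,-0.02,0]
    - [0,-0.02,0]
    - [0,0,0]
    - [0,0,0]
    - [0,0,0]
  fingers: [0.0854,0.0854,0.0854,0.0854,0.0854]

```text
clock: 52.38
position: [490.4, 33.8, 279.3]
ee_rot: [-0.052, 0.999, 0.005, -0.002]
contact_force: [0.3, -0.5, -0.1]
gripper_width: 85.5
```

```bash
python3 - <<'E'
from h import *
s=st(); C=cam('side'); save(C[0],'side23.png'); W=cam('wrist'); save(W[0],'wrist23.png')
for b in [(250,150,284,220),(252,175,284,218)]: print('tall',shift('pics/side0.png','pics/side23.png',b))
for b in [(282,160,310,236),(278,200,310,234)]: print('can',shift('pics/side4.png','pics/side23.png',b))
print('tape',shift('pics/side0.png','pics/side23.png',(262,224,290,254)),'jar',shift('pics/side0.png','pics/side23.png',(238,202,260,228)))
circ(W,575,-19,154,27.5)
a=cv2.imread('pics/side23.png'); b=cv2.imread('pics/wrist23.png'); cv2.imwrite('pics/c23.png',np.hstack([b[:,60:480],cv2.resize(a[110:390,180:430],(375,420))]))
E
```

```text
52.38 [490.4  33.8 279.3] tiltfix rx,ry [np.float64(-0.0101), np.float64(-0.005)] toolyYaw 96.0 F [ 0.3 -0.5 -0.1] w 85.5
tall (np.float32(-0.28), np.float32(-0.33), 0.804)
tall (np.float32(0.49), np.float32(-0.2), 0.922)
can (np.float32(1.04), np.float32(-0.73), 0.788)
can (np.float32(1.1), np.float32(1.12), 0.752)
tape (np.float32(-0.01), np.float32(0.09), 0.994) jar (np.float32(-0.28), np.float32(-0.37), 0.931)
pred 216.34452002251703 283.691995792369 29.115741123172
circle 215.5 288.5 28.1 [580.2 -19.6 154. ]
```

View pics/c23.png

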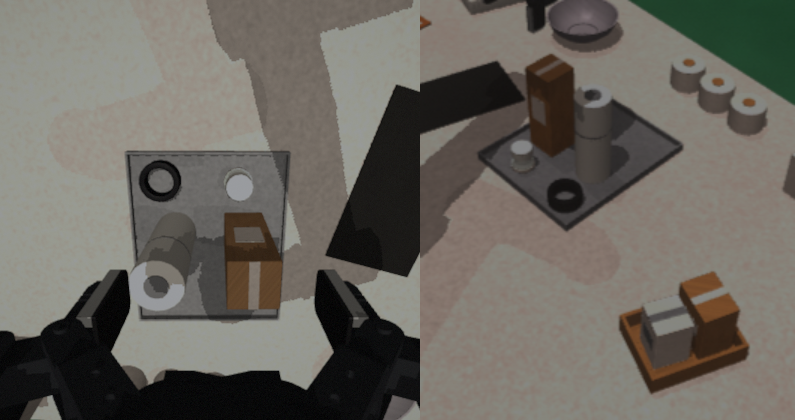

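```bash
python3 - <<'E'
from h import *
for n in ['side0','side3','side4','side20','side23']:
    for b,q in [((280,166,309,200),'can top'),((280,195,309,236),'can foot'),((252,143,286,170),'tall top')]:
        def E(f):
            g=cv2.GaussianBlur(cv2.cvtColor(cv2.imread('pics/'+f+'.png'),cv2.COLOR_BGR2GRAY).astype(np.float32),(3,3),.8); return cv2.magnitude(cv2.Sobel(g,5,1,0),cv2.Sobel(g,5,0,1))
        x0,y0,x1,y1=b; A=E('side0')[y0:y1,x0:x1]; r=cv2.matchTemplate(E(n)[y0-6:y1+6,x0-6:x1+6],A,cv2.TM_CCOEFF_NORMED); _,v,_,l=cv2.minMaxLoc(r)
        print(n,q,l[0]-6,l[1]-6,round(v,2),end=' | ')
    print()
E
```

```text
side0 can top 0 0 1.0 | side0 can foot 0 0 1.0 | side0 tall top 0 0 1.0 | 
side3 can top 0 0 0.8 | side3 can foot 0 0 0.91 | side3 tall top 6 3 0.28 | 
side4 can top 0 0 0.88 | side4 can foot 0 0 0.91 | side4 tall top -3 6 0.14 | 
side20 can top 1 0 0.73 | side20 can foot 0 0 0.8 | side20 tall top -1 6 0.39 | 
side23 can top 0 0 0.75 | side23 can foot 0 0 0.85 | side23 tall top 0 0 0.69 |
```

```bash
python3 -c "
from bench import *
print(job_done())"
```

```text
the job is handed in; nothing more can be done
None
```

The job is done and handed in at about 52 s of the 141 s allowed. The tall box and canister went onto the mat. Both low boxes were then packed into the carton, and the canister and tall box went back in the tray.

What the last checks showed:
- **Low boxes:** both stand upright side by side in the carton. They met the floor at about the heights at which I gripped them, though the wide box touched about 2 mm high with 19 N. After release its measured top fitted standing on the floor.
- **Canister and tall box:** both stand upright, at their original spots within about a pixel in the side camera, which is 2–3 mm.
- **Tape ring and jar:** the ring is unmoved. The jar matches to about 0.4 pixel, roughly a millimetre.
- **Robot:** it was clear of everything at hand-in, and the highest wrist force I read was about 20 N, checked only at the end of each move.

Checks that disagreed:
- **Canister return:** some image matches gave a 2–3 mm offset along x. One circle fit in the wrist camera gave about 5 mm. The picture itself and the edge match agreed with the original spot.
- **First canister grasp:** it was about 9 mm off centre because the arm was still settling. The canister appears to have stayed where it was, and I gripped it centred for the return.

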